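# Mix the signing inks on the touch mixer

## Task

Get the signing inks ready: flip the mixer's toggle on, then take the ink bottles out of the carton one at a time, light to dark (white, yellow, red, blue, black, as far as they are there), hold each one upright and press it down on the middle of the mixer's sprung pad until the pad is fully down, keep it pressed there for three seconds, and stand it in the grey tray. Finish with all the bottles standing upright in the tray and the mixer flipped off again, and leave the pucks and the paint marker where they are.

Things in the scene. Friction and masses are not known exactly. Their poses are not given: they have to be found in the camera images.
- mixer: fixed touch-operated vortex mixer, pale grey case 200 (x) by 120 mm (y); origin under its centre, front (-x) to the robot. Front deck 55 mm high, x = -100 to -7 mm, carries the toggle; motor housing behind, 85 mm high, to x = 98 mm, carries the pad. Speed dial (not needed) sticks 12 mm out of the housing's front at y = -30, z = 70 mm. Power brick 30 mm high behind, at x = 180, y = 80 mm
- pad (a joint): travel of the sprung pad in m: 0 = up, 0.008 = fully down on its stop. The spring pushes back with about 4 N at the start of the travel and about 10 N at the stop; at the stop the pad is rigid. The mixer works only with the pad fully down
- pad_top (a point): centre of the pad's flat top: dark rubber disc 68 mm across, 110 mm above the table when up, 102 mm when fully down (the point moves with the pad)
- toggle (a joint): angle of the mixer's red toggle in rad: 0 = off, leaning to the mixer's +y side (white mark on the deck); 0.9 = on, leaning to the -y side (green mark). It has no rest in between: pushed past upright (0.45) it falls on to the other end by itself and stays there; this takes about 1 N at the tip
- toggle_tip (a point): end of the toggle's red grip, moves with it; the lever is 52 mm long from its pivot, the grip 18 mm (x) by 12 mm thick (y) and 32 mm long; leaning, the tip is 22 mm to one side of the pivot and 108 mm above the table
- toggle_pivot (a point): pivot of the toggle, fixed to the mixer on the middle line of its front deck, 61 mm above the table; the toggle swings about the mixer's x axis. Its axes are those of the mixer; the steel bushing around it, 22 by 34 mm, is 62 mm high
- tray: fixed shallow grey signing tray, 170 mm (x) by 260 mm (y) outside, 18 mm high, walls and floor 4 mm thick, empty at the start; origin under its centre. It stands to the left or to the right of the mixer, the carton on the other side
- carton: fixed shallow brown cardboard carton, 170 mm (x) by 260 mm (y) outside, 18 mm high, walls and floor 4 mm thick, in which the ink bottles stand at the start, 70 mm or more from centre to centre; origin under its centre
- ink_white: ink bottle, all white but for a white paper label band: round body 48 mm across and 48 mm high, a low shoulder, then a cap 32 mm across, 68 mm high in all, 80 to 160 g, heavy at the base; origin at the centre of its underside, z up the bottle. May be absent (three to five bottles are there)
- ink_yellow: ink bottle, all yellow but for a white paper label band: round body 48 mm across and 48 mm high, a low shoulder, then a cap 32 mm across, 68 mm high in all, 80 to 160 g, heavy at the base; origin at the centre of its underside, z up the bottle. May be absent (three to five bottles are there)
- ink_red: ink bottle, all red but for a white paper label band: round body 48 mm across and 48 mm high, a low shoulder, then a cap 32 mm across, 68 mm high in all, 80 to 160 g, heavy at the base; origin at the centre of its underside, z up the bottle. May be absent (three to five bottles are there)
- ink_blue: ink bottle, all dark blue but for a white paper label band: round body 48 mm across and 48 mm high, a low shoulder, then a cap 32 mm across, 68 mm high in all, 80 to 160 g, heavy at the base; origin at the centre of its underside, z up the bottle. May be absent (three to five bottles are there)
- ink_black: ink bottle, all black but for a white paper label band: round body 48 mm across and 48 mm high, a low shoulder, then a cap 32 mm across, 68 mm high in all, 80 to 160 g, heavy at the base; origin at the centre of its underside, z up the bottle. May be absent (three to five bottles are there)
- puck_a: black hockey puck with a white round label, 76 mm across, 25 mm thick, on the table, lower one of a stack of two (bystander); origin at the centre of its underside
- puck_b: the same, upper one of the stack, standing on the other puck (bystander)
- puck_c: the same, alone on the table (bystander)
- marker: white paint marker with a blue cap, 135 mm long (x), 13 mm thick, lying on the table between the robot and the mixer (bystander)
Not all that is in view belongs to the job. There is more than one size of the ink_red; the one meant has the size given above. There is more than one size of the ink_black; the one meant has the size given above.

How it is judged:
By the outcome, as a careful person would: the job done as asked, in the order asked, and still so for the second after the job is handed in, with the robot touching nothing.
Of ink_white, ink_yellow, ink_red, ink_blue, ink_black only 3 to 5 are there at a start; the rules pass over those that are not, and their reading is None.
At some moment in a run one of ink_white, ink_yellow, ink_red, ink_blue, ink_black may be knocked a few centimetres aside while the robot is not near it.
It also fails if it takes over 210 s, if anything falls off the work surface, if the arm or the gripper's body presses on something with over 40 N, if the wrist force passes 120 N, or if a joint passes its speed limit or range.

## Robot

A 6-joint arm with a two-finger parallel gripper is mounted at the origin on the work surface. World frame = base frame: x ahead of the robot, y to its left, z up, the work surface at z = 0. Lengths are in m, angles in rad, forces in N, time in s.
With the tool pointing down it reaches from about 0.375 to 0.75 m from the base axis. Payload 9 kg.
Tool frame: the origin (TCP) lies at the very end of the fingers, on their centre line; the grasp point (between the pads) lies 19 mm behind it (r.grip_depth is the z of the grasp point in the tool frame, in m); z points along the fingers, y is the line along which they close (so a half turn about z gives the same grasp; the last joint's range is limited). The gripper opens to 85 mm and grips with 20 to 120 N. Pads are 22 mm wide; open, the fingers measure 114 mm over their backs; the gripper's body (76 mm by 85 mm) begins 54 mm behind the grasp point. The pads swing forward as they close: fully open they stand 13 mm farther back than shut.
Start: joints at [0.896, 0.104, 0.097, 1.564, 0, 1.353], TCP at [0.265, 0.539, 0.231] pointing down, gripper open.
Joint ranges: [-2.99, 2.99], [-0.84, 1.86], [-1.1, 1.16], [-1.84, 2.11], [-1.51, 1.56], [-3.14, 3.14]. Speed limits (rad/s): [2.22, 2.22, 2.57, 3.14, 3.14, 3.14].

## Interface

Orientations are given as a 3x3 rotation matrix whose columns are the frame's x, y, z axes.
In Python, from cell import r, imaging gives the robot as it stands.
- The arm moves only by the shell command python3 -m crank 'ROWS' [FORCE]. ROWS is JSON, a list of rows, each an object with "hand": the closure, from 0 (fully open) to 1 (shut); "dp": the shift along the tool's x, y, z in mm, a list of three; "turn": the turn, a rotation vector about the tool's x, y, z in degrees, a list of three. In form: [{"hand": hand, "dp": [x, y, z], "turn": [wx, wy, wz]}, ...]. A call has 1 to 20 rows; each row is the pose to reach, as a shift and turn from the pose commanded when the call began, along the tool's axes at that moment; what a row does not reach only later rows make up. A row lasts 1/12 s, in which the tool goes at most 41.7 mm and 7.16 degrees, less where a joint would pass 70% of its speed; a pose out of reach is approached as far as the arm can. A call with a gripper value outside its range is refused whole. The fingers move at their own pace and stop on an object; FORCE is the grip in N (left out, the last holds). Time passes only in rows, so rows that repeat a pose let the fingers close. It gives the time, the measured TCP pose, the force, the opening and the grip force at its end, in the units of the state.
- r.get_obs(): the state, without advancing time (a new reading comes with each control period).
- imaging.camera(name): name is "scene" or "top"; returns a dict with "frame" (420x560x3 uint8, blue, green, red), "range_z" (420x560 float32, m along the optical axis (not along the pixel's ray), 0 where there is no reading), "camera_matrix" (3x3 intrinsics, pixels), "world_to_cam" (4x4, takes a point from world to camera coordinates). Camera axes: x right, y up, looking along -z (the intrinsics and any distortion apply to the point x, -y, -z); pixel columns grow to the right and rows downward; lengths in m; the calibration is good to about 2 mm. A picture is of the moment at which its call begins.
- r.close_job(): hands the job in; it is judged then, once.
The state is a dict: "time_s": time; "joint_pos": joint angles; "joint_velocities": joint speeds; "joint_torque": joint torques, N m; "tcp_pos": TCP position; "eef_rot": TCP orientation; "force": force on the tool from outside, world axes, zero at the start; "wrist_torque": the same for the moment, N m; "grip_width": finger opening in m; "grip_force": force on a finger pad.
Only numpy, scipy, OpenCV 4.12 (cv2) and the standard library are available. Lean on these libraries where they do the work, as an engineer would, in place of code of your own. Each camera call takes 0.05 s, during which the arm holds its last target. There are 200 camera calls.

## Working session

There is one attempt and no reset: what is moved stays moved. The work goes in short steps, Python scripts to look and compute and a shell command to move; the robot and the scene stay as the last step left them, time stands still between calls to the robot, and variables do not carry over. Pictures are saved under pics/ and viewed, at most 14 in all, crops included, and the job is handed in when it is done.

```bash
ls; mkdir -p pics; cat > h.py <<'E'
import numpy as np, cv2
from cell import r, imaging
def cloud(c):
    z=c["range_z"]; K=c["camera_matrix"]; h,w=z.shape
    u,v=np.meshgrid(np.arange(w),np.arange(h))
    p=np.stack([(u-K[0,2])/K[0,0]*z,-(v-K[1,2])/K[1,1]*z,-z,np.ones_like(z)],-1)
    return (p@np.linalg.inv(c["world_to_cam"]).T)[...,:3]
E
python3 - <<'E'
from h import *
o=r.get_obs(); print(o)
for n in("top","scene"):
    c=imaging.camera(n); print(n,c["camera_matrix"],c["world_to_cam"],[k for k in c],(c["range_z"]==0).mean())
    cv2.imwrite(f"pics/{n}0.png",c["frame"]); np.savez(f"{n}0.npz",**c)
E
```

```text
pics
{'time_s': 0.0, 'joint_pos': array([8.96319184e-01, 1.04660612e-01, 9.64588748e-02, 1.56391952e+00,
       6.99392154e-06, 1.35310158e+00]), 'joint_velocities': array([-1.15039046e-03, -6.42085157e-04, -9.33967091e-04, -8.81689812e-05,
        7.65849426e-04, -1.32473049e-03]), 'joint_torque': array([-2.67305959e-04, -5.56931448e+01,  5.03649437e+01,  1.68087945e-02,
       -2.22665490e-04,  9.47339743e-06]), 'tcp_pos': array([0.2644054 , 0.5382186 , 0.23053927]), 'eef_rot': array([[-8.97476181e-01,  4.41062139e-01, -8.32867082e-04],
       [ 4.41062828e-01,  8.97475638e-01, -1.03044761e-03],
       [ 2.92986487e-04, -1.29214890e-03, -9.99999122e-01]]), 'force': array([0.35510342, 0.2877154 , 0.73455441]), 'wrist_torque': array([0.00382895, 0.00869794, 0.0186269 ]), 'grip_force': 0.0, 'grip_width': 0.08525200370587467}
top [[452.06096879   0.         277.53281931]
 [  0.         452.06096879 208.55179831]
 [  0.           0.           1.        ]] [[-0.02914164 -0.99913526 -0.02965616 -0.0191842 ]
 [ 0.99294538 -0.03234706  0.11407512 -0.55378597]
 [-0.11493576 -0.02612261  0.99302939 -1.24171817]
 [ 0.          0.          0.          1.        ]] ['frame', 'range_z', 'camera_matrix', 'world_to_cam'] 0.004128401360544218
scene [[383.83915786   0.         273.72090329]
 [  0.         383.83915786 208.3477566 ]
 [  0.           0.           1.        ]] [[ 0.11039974  0.99381853 -0.01168905 -0.01370947]
 [-0.62078494  0.07813585  0.78007746  0.25556216]
 [ 0.77616877 -0.07886396  0.62557375 -1.57260237]
 [ 0.          0.          0.          1.        ]] ['frame', 'range_z', 'camera_matrix', 'world_to_cam'] 0.004043367346938775
```

View pics/top0.png

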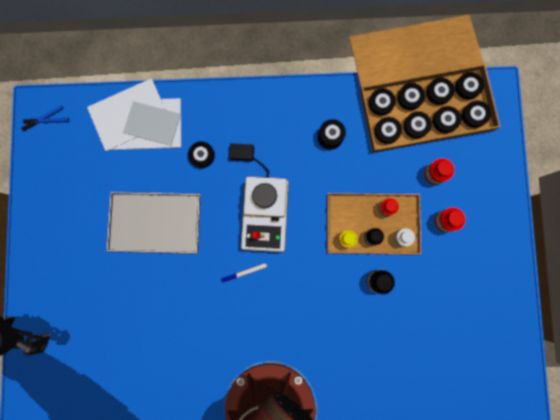

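View pics/scene0.png

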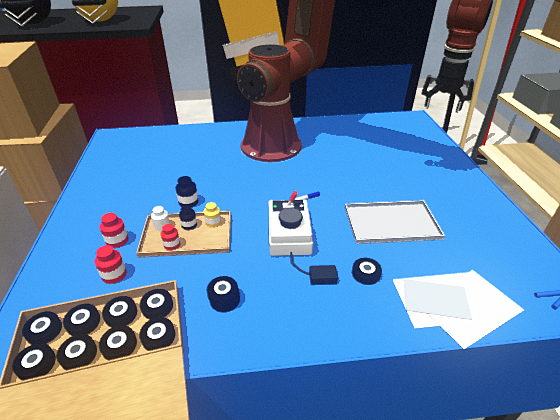

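The top view shows the tray at (154,222), the mixer at (265,215) with its toggle at (257,236), and the carton at (374,224). In the carton are yellow (348,239), a dark bottle (375,237), white (405,237) and red (390,207). The larger decoys stand outside the carton.

```bash
cat >> h.py <<'E'
def onplane(c,uv,z):
    K=c["camera_matrix"]; M=np.linalg.inv(c["world_to_cam"])
    d=M[:3,:3]@np.array([(uv[0]-K[0,2])/K[0,0],-(uv[1]-K[1,2])/K[1,1],-1]); o=M[:3,3]
    return o+d*(z-o[2])/d[2]
def blob(P,lo,hi,box):
    x0,x1,y0,y1=box
    return (P[...,2]>lo)&(P[...,2]<hi)&(P[...,0]>x0)&(P[...,0]<x1)&(P[...,1]>y0)&(P[...,1]<y1)
def bottles(c,z=.072,box=(.3,.62,-.5,-.1),lo=.06,hi=.085):
    P=cloud(c); m=blob(P,lo,hi,box).astype(np.uint8)
    n,l,s,ct=cv2.connectedComponentsWithStats(m); out=[]
    for i in range(1,n):
        if s[i,4]<25: continue
        col=np.median(c["frame"][l==i],0)
        out.append((onplane(c,ct[i],z).round(4)[:2],int(s[i,4]),col,np.median(P[...,2][l==i]).round(4)))
    return out
E
python3 - <<'E'
from h import *
c=dict(np.load("top0.npz")); P=cloud(c)
print("table z",np.median(P[300:350,150:200,2]))
for b in bottles(c): print(b)
def rect(m,z,name):
    k=cv2.findNonZero(m.astype(np.uint8)).reshape(-1,2)
    w=np.array([onplane(c,q,z)[:2] for q in k],np.float32)
    print(name,len(k),cv2.minAreaRect(w))
    return w
f=c["frame"].astype(int)
nb=~((f[...,0]>120)&(f[...,2]<60))
u,v=np.meshgrid(np.arange(560),np.arange(420))
B=lambda a,b,cc,d:(u>a)&(u<b)&(v>cc)&(v<d)
rect(nb&B(95,212,185,262),.018,"tray"); rect(nb&B(320,430,188,262)&(P[...,2]<.03),.018,"carton")
rect((P[...,2]>.075)&(P[...,2]<.095)&B(235,297,165,215),.085,"housing")
rect((P[...,2]>.045)&(P[...,2]<.06)&B(235,297,205,260),.055,"deck")
m=(P[...,2]>.1)&B(240,290,175,212); print("pad",m.sum(),onplane(c,np.array(np.nonzero(m))[::-1].mean(1),.11),np.median(P[m][:,2]))
red=(f[...,2]>120)&(f[...,1]<70)&(f[...,0]<70)&B(235,295,220,255)
print("tog",red.sum(),P[red].min(0),P[red].max(0),onplane(c,np.array(np.nonzero(red))[::-1].mean(1),.1))
s=dict(np.load("scene0.npz"));print("scene")
for b in bottles(s): print(b)
g=s["frame"];cv2.imwrite("pics/s1.png",cv2.resize(np.hstack([g[185:265,130:240],g[185:265,250:360]]),None,fx=3.6,fy=3.6,interpolation=2))
E
```

```text
table z -7.752218816547973e-05
(array([ 0.6146, -0.4836]), 40, array([  2.5,   4. , 170. ]), np.float64(0.0669))
(array([ 0.5473, -0.3434]), 123, array([ 21.,  24., 205.]), np.float64(0.0714))
(array([ 0.505 , -0.4882]), 142, array([  2.,   2., 133.]), np.float64(0.0686))
(array([ 0.4661, -0.2995]), 117, array([23., 23., 25.]), np.float64(0.072))
(array([ 0.4614, -0.3816]), 125, array([210., 204., 203.]), np.float64(0.0719))
(array([ 0.462 , -0.2262]), 118, array([  0., 203., 203.]), np.float64(0.0721))
(array([ 0.3446, -0.305 ]), 262, array([13., 10.,  8.]), np.float64(0.0684))
tray 5597 ((0.5277562737464905, 0.32108256220817566), (0.26584315299987793, 0.17477761209011078), 86.89862823486328)
carton 4790 ((0.5043686628341675, -0.315762460231781), (0.2888999879360199, 0.17454369366168976), 87.17558288574219)
housing 1021 ((0.5835710763931274, -0.004710223525762558), (0.11364647001028061, 0.101329505443573), 88.01302337646484)
deck 1301 ((0.4994317889213562, 0.0030406825244426727), (0.1194751113653183, 0.12475759536027908), 85.04280853271484)
pad 514 [ 0.5812622  -0.00428015  0.11      ] 0.11077257682773678
tog 44 [0.46856575 0.01146436 0.08340291] [0.4842186  0.03126156 0.11325113] [0.47677492 0.02126826 0.1       ]
scene
(array([ 0.3595, -0.3087]), 173, array([76., 38., 28.]), np.float64(0.0699))
(array([ 0.4672, -0.2274]), 86, array([110.5, 253.5, 254.5]), np.float64(0.0722))
(array([ 0.4708, -0.3004]), 92, array([68. , 38. , 35.5]), np.float64(0.0718))
(array([ 0.4661, -0.3825]), 92, array([255., 255., 254.]), np.float64(0.0723))
(array([ 0.5148, -0.4893]), 112, array([ 78. ,  43. , 185.5]), np.float64(0.0693))
(array([ 0.5508, -0.345 ]), 104, array([ 81.,  59., 253.]), np.float64(0.0723))
```

View pics/s1.png

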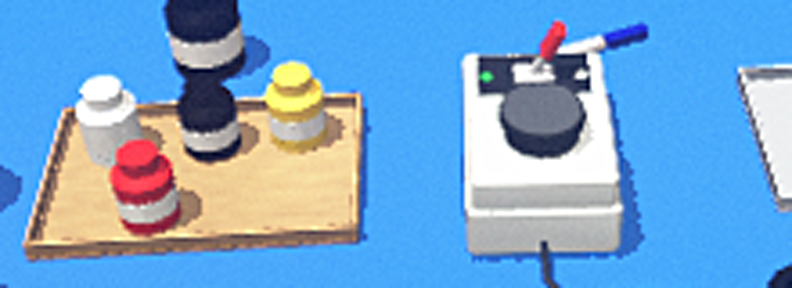

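In the carton are white, yellow, red and one dark bottle, which comes last whether it is blue or black. The toggle is off, leaning to +y. First I turn the tool so its axes line up with the world (tool x = +Y, y = +X, z = down).

```bash
python3 -m crank '[{"hand":1,"dp":[0,0,0],"turn":[0,0,64]},{"hand":1,"dp":[0,0,0],"turn":[0,0,64]},{"hand":1,"dp":[0,0,0],"turn":[0,0,64]},{"hand":1,"dp":[0,0,0],"turn":[0,0,64]},{"hand":1,"dp":[0,0,0],"turn":[0,0,64]},{"hand":1,"dp":[0,0,0],"turn":[0,0,64]},{"hand":1,"dp":[0,0,0],"turn":[0,0,64]},{"hand":1,"dp":[0,0,0],"turn":[0,0,64]},{"hand":1,"dp":[0,0,0],"turn":[0,0,64]},{"hand":1,"dp":[0,0,0],"turn":[0,0,64]},{"hand":1,"dp":[0,0,0],"turn":[0,0,64]}]' 60; python3 -c "
from h import *
o=r.get_obs();print(o['eef_rot'].round(4),o['joint_pos'].round(2))"
```

```text
time_s: 1.02
tcp_pos: [0.2645, 0.5384, 0.231]
eef_rot: [[-0.001, 1.0, -0.0], [1.0, 0.001, -0.0], [-0.0, -0.0, -1.0]]
force: [0.3, 0.3, 0.6]
grip_width: 0.0003
grip_force: 0.0
[[-7.e-04  1.e+00 -4.e-04]
 [ 1.e+00  7.e-04 -4.e-04]
 [-4.e-04 -4.e-04 -1.e+00]] [0.9  0.1  0.1  1.56 0.   2.47]
```

```bash
python3 -m crank '[{"hand":1,"dp":[-453,212,0],"turn":[0,0,0]},{"hand":1,"dp":[-453,212,0],"turn":[0,0,0]},{"hand":1,"dp":[-453,212,0],"turn":[0,0,0]},{"hand":1,"dp":[-453,212,0],"turn":[0,0,0]},{"hand":1,"dp":[-453,212,0],"turn":[0,0,0]},{"hand":1,"dp":[-453,212,0],"turn":[0,0,0]},{"hand":1,"dp":[-453,212,0],"turn":[0,0,0]},{"hand":1,"dp":[-453,212,0],"turn":[0,0,0]},{"hand":1,"dp":[-453,212,0],"turn":[0,0,0]},{"hand":1,"dp":[-453,212,0],"turn":[0,0,0]},{"hand":1,"dp":[-453,212,0],"turn":[0,0,0]},{"hand":1,"dp":[-453,212,0],"turn":[0,0,0]},{"hand":1,"dp":[-453,212,0],"turn":[0,0,0]},{"hand":1,"dp":[-453,212,0],"turn":[0,0,0]},{"hand":1,"dp":[-453,212,136],"turn":[0,0,0]},{"hand":1,"dp":[-453,212,136],"turn":[0,0,0]},{"hand":1,"dp":[-453,212,136],"turn":[0,0,0]},{"hand":1,"dp":[-453,212,136],"turn":[0,0,0]},{"hand":1,"dp":[-453,212,136],"turn":[0,0,0]}]'; python3 -c "
from h import *
o=r.get_obs();print(o['joint_pos'].round(2))"
```

```text
time_s: 2.6
tcp_pos: [0.4724, 0.0861, 0.0924]
eef_rot: [[-0.0, 1.0, -0.006], [1.0, 0.0, 0.001], [0.001, -0.006, -1.0]]
force: [-0.7, 0.1, 0.0]
grip_width: 0.0002
grip_force: 0.0
[-0.09 -0.24 -0.48  1.33  0.    1.48]
```

```bash
python3 -m crank '[{"hand":1,"dp":[-15,0,0],"turn":[0,0,0]},{"hand":1,"dp":[-30,0,0],"turn":[0,0,0]},{"hand":1,"dp":[-40,0,0],"turn":[0,0,0]},{"hand":1,"dp":[-48,0,0],"turn":[0,0,0]},{"hand":1,"dp":[-56,0,0],"turn":[0,0,0]},{"hand":1,"dp":[-64,0,0],"turn":[0,0,0]},{"hand":1,"dp":[-70,0,0],"turn":[0,0,0]},{"hand":1,"dp":[-75,0,0],"turn":[0,0,0]},{"hand":1,"dp":[-75,0,0],"turn":[0,0,0]},{"hand":1,"dp":[-75,0,0],"turn":[0,0,0]}]'; python3 - <<'E'
from h import *
c=imaging.camera("scene"); cv2.imwrite("pics/s2.png",cv2.resize(c["frame"][150:290,200:400],None,fx=3,fy=3))
E
python3 -m crank '[{"hand":1,"dp":[40,0,0],"turn":[0,0,0]},{"hand":1,"dp":[75,0,0],"turn":[0,0,0]},{"hand":1,"dp":[75,0,0],"turn":[0,0,0]},{"hand":1,"dp":[75,0,-140],"turn":[0,0,0]},{"hand":1,"dp":[75,0,-140],"turn":[0,0,0]},{"hand":1,"dp":[75,0,-140],"turn":[0,0,0]},{"hand":1,"dp":[75,0,-140],"turn":[0,0,0]},{"hand":1,"dp":[75,0,-140],"turn":[0,0,0]}]'
python3 - <<'E'
from h import *
c=imaging.camera("scene");cv2.imwrite("pics/s3.png",cv2.resize(c["frame"][150:290,200:400],None,fx=3,fy=3))
f=c["frame"].astype(int); P=cloud(c)
red=(f[...,2]>140)&(f[...,1]<90)&(f[...,0]<100)&blob(P,.07,.13,(.4,.55,-.06,.07))
print(red.sum(),np.median(P[red],0) if red.any() else 0)
E
```

```text
time_s: 3.43
tcp_pos: [0.475, 0.0097, 0.0952]
eef_rot: [[0.004, 1.0, -0.0], [1.0, -0.004, 0.0], [0.0, -0.0, -1.0]]
force: [0.5, -1.4, 0.3]
grip_width: -0.0
grip_force: 0.0
time_s: 4.15
tcp_pos: [0.4772, 0.085, 0.2402]
eef_rot: [[0.002, 1.0, 0.007], [1.0, -0.002, -0.001], [-0.001, 0.007, -1.0]]
force: [0.3, -0.6, -0.9]
grip_width: 0.0001
grip_force: 0.0
30 [ 0.47699577 -0.01059132  0.10117667]
```

View pics/s3.png

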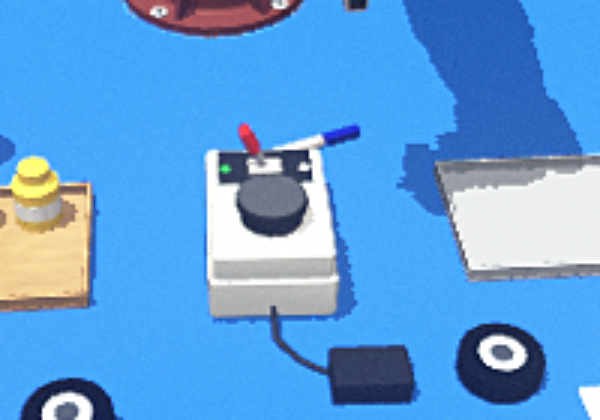

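The toggle now leans to the green mark, at about (248,140) in the crop, so the mixer is on. Next is the white bottle: I move above it and check again.

```bash
python3 -m crank '[{"hand":0.2,"dp":[-467,-16,0],"turn":[0,0,0]},{"hand":0.2,"dp":[-467,-16,0],"turn":[0,0,0]},{"hand":0.2,"dp":[-467,-16,0],"turn":[0,0,0]},{"hand":0.2,"dp":[-467,-16,0],"turn":[0,0,0]},{"hand":0.2,"dp":[-467,-16,0],"turn":[0,0,0]},{"hand":0.2,"dp":[-467,-16,0],"turn":[0,0,0]},{"hand":0.2,"dp":[-467,-16,0],"turn":[0,0,0]},{"hand":0.2,"dp":[-467,-16,0],"turn":[0,0,0]},{"hand":0.2,"dp":[-467,-16,0],"turn":[0,0,0]},{"hand":0.2,"dp":[-467,-16,0],"turn":[0,0,0]},{"hand":0.2,"dp":[-467,-16,0],"turn":[0,0,0]},{"hand":0.2,"dp":[-467,-16,0],"turn":[0,0,0]},{"hand":0.2,"dp":[-467,-16,0],"turn":[0,0,0]},{"hand":0.2,"dp":[-467,-16,0],"turn":[0,0,0]},{"hand":0.2,"dp":[-467,-16,0],"turn":[0,0,0]},{"hand":0.2,"dp":[-467,-16,0],"turn":[0,0,0]}]' 60
python3 - <<'E'
from h import *
for n in("scene","top"):
    for b in bottles(imaging.camera(n)): print(n,b)
E
```

```text
time_s: 5.53
tcp_pos: [0.4583, -0.3805, 0.2352]
eef_rot: [[0.001, 1.0, -0.0], [1.0, -0.001, 0.0], [0.0, -0.0, -1.0]]
force: [0.1, -0.5, 0.8]
grip_width: 0.0683
grip_force: 0.0
scene (array([ 0.3595, -0.3092]), 175, array([72., 36., 28.]), np.float64(0.0704))
scene (array([ 0.4674, -0.2279]), 87, array([ 86., 197., 237.]), np.float64(0.0722))
scene (array([ 0.4703, -0.3002]), 90, array([65., 36., 33.]), np.float64(0.0721))
scene (array([ 0.4666, -0.382 ]), 95, array([255., 255., 254.]), np.float64(0.072))
scene (array([ 0.5148, -0.4889]), 107, array([ 78.,  44., 189.]), np.float64(0.0693))
scene (array([ 0.5513, -0.3449]), 109, array([ 80.,  58., 253.]), np.float64(0.072))
top (array([ 0.6148, -0.4835]), 41, array([  5.,   5., 191.]), np.float64(0.0665))
top (array([ 0.5466, -0.344 ]), 119, array([ 26.,  29., 228.]), np.float64(0.0719))
top (array([ 0.4661, -0.2997]), 115, array([10.,  9., 10.]), np.float64(0.0721))
top (array([ 0.4615, -0.3814]), 122, array([231., 228., 227.]), np.float64(0.0718))
top (array([ 0.4621, -0.226 ]), 113, array([  0., 156., 202.]), np.float64(0.0715))
```

```bash
python3 -m crank '[{"hand":0.2,"dp":[0,2,60],"turn":[0,0,0]},{"hand":0.2,"dp":[0,2,120],"turn":[0,0,0]},{"hand":0.2,"dp":[0,2,160],"turn":[0,0,0]},{"hand":0.2,"dp":[0,2,190],"turn":[0,0,0]},{"hand":0.2,"dp":[0,2,205],"turn":[0,0,0]},{"hand":0.2,"dp":[0,2,217],"turn":[0,0,0]},{"hand":0.2,"dp":[0,2,217],"turn":[0,0,0]},{"hand":0.2,"dp":[0,2,217],"turn":[0,0,0]},{"hand":1,"dp":[0,2,217],"turn":[0,0,0]},{"hand":1,"dp":[0,2,217],"turn":[0,0,0]},{"hand":1,"dp":[0,2,217],"turn":[0,0,0]},{"hand":1,"dp":[0,2,217],"turn":[0,0,0]},{"hand":1,"dp":[0,2,217],"turn":[0,0,0]},{"hand":1,"dp":[0,2,217],"turn":[0,0,0]},{"hand":1,"dp":[0,2,217],"turn":[0,0,0]}]' 60
```

```text
time_s: 6.88
tcp_pos: [0.4615, -0.384, 0.022]
eef_rot: [[0.003, 1.0, 0.003], [1.0, -0.003, -0.004], [-0.004, 0.003, -1.0]]
force: [-0.3, 1.0, 7.1]
grip_width: 0.0469
grip_force: 61.5
```

```bash
python3 -m crank '[{"hand":1,"dp":[0,0,-30],"turn":[0,0,0]},{"hand":1,"dp":[0,0,-70],"turn":[0,0,0]},{"hand":1,"dp":[0,0,-110],"turn":[0,0,0]},{"hand":1,"dp":[0,0,-150],"turn":[0,0,0]},{"hand":1,"dp":[379,119,-150],"turn":[0,0,0]},{"hand":1,"dp":[379,119,-150],"turn":[0,0,0]},{"hand":1,"dp":[379,119,-150],"turn":[0,0,0]},{"hand":1,"dp":[379,119,-150],"turn":[0,0,0]},{"hand":1,"dp":[379,119,-150],"turn":[0,0,0]},{"hand":1,"dp":[379,119,-150],"turn":[0,0,0]},{"hand":1,"dp":[379,119,-150],"turn":[0,0,0]},{"hand":1,"dp":[379,119,-150],"turn":[0,0,0]},{"hand":1,"dp":[379,119,-150],"turn":[0,0,0]},{"hand":1,"dp":[379,119,-150],"turn":[0,0,0]},{"hand":1,"dp":[379,119,-150],"turn":[0,0,0]},{"hand":1,"dp":[379,119,-150],"turn":[0,0,0]},{"hand":1,"dp":[379,119,-150],"turn":[0,0,0]},{"hand":1,"dp":[379,119,-150],"turn":[0,0,0]}]'
python3 - <<'E'
from h import *
o=r.get_obs();print(o['tcp_pos'],o['force'])
c=imaging.camera("scene"); cv2.imwrite("pics/s4.png",cv2.resize(c["frame"][120:270,220:420],None,fx=3,fy=3))
P=cloud(c);f=c["frame"]
m=blob(P,.13,.23,(.55,.68,-.06,.06))&(f.min(2)>200);print(m.sum(),P[m].min(0),P[m].max(0),np.median(P[m],0))
E
```

```text
time_s: 8.38
tcp_pos: [0.5802, -0.0045, 0.1692]
eef_rot: [[0.004, 1.0, 0.001], [1.0, -0.004, -0.0], [-0.0, 0.001, -1.0]]
force: [0.1, 0.1, -1.6]
grip_width: 0.0468
grip_force: 62.0
[ 0.5802362  -0.00450565  0.16920348] [ 0.11169235  0.05951607 -1.58644157]
66 [ 0.56707441 -0.02773132  0.15253931] [ 0.61423785 -0.01117823  0.22131564] [ 0.59356559 -0.01981002  0.20088181]
```

View pics/s4.png

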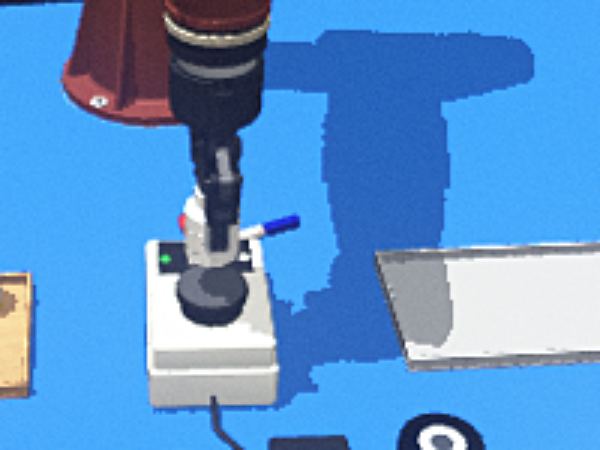

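The picture shows the bottle held upright above the pad at (212,250). I press in small steps and watch the force.

```bash
python3 -m crank '[{"hand":1,"dp":[0,0,25],"turn":[0,0,0]},{"hand":1,"dp":[0,0,36],"turn":[0,0,0]},{"hand":1,"dp":[0,0,42],"turn":[0,0,0]},{"hand":1,"dp":[0,0,46],"turn":[0,0,0]},{"hand":1,"dp":[0,0,48],"turn":[0,0,0]},{"hand":1,"dp":[0,0,49],"turn":[0,0,0]},{"hand":1,"dp":[0,0,49],"turn":[0,0,0]},{"hand":1,"dp":[0,0,49],"turn":[0,0,0]}]'
python3 -m crank '[{"hand":1,"dp":[0,0,1],"turn":[0,0,0]},{"hand":1,"dp":[0,0,2],"turn":[0,0,0]},{"hand":1,"dp":[0,0,2],"turn":[0,0,0]}]'
python3 - <<'E'
from h import *
c=imaging.camera("scene");P=cloud(c);f=c["frame"].astype(int)
m=(f.max(2)<110)&blob(P,.095,.116,(.575,.63,-.05,.05));z=P[m][:,2];print(m.sum(),np.histogram(z,np.arange(.094,.118,.002)))
E
```

```text
time_s: 9.1
tcp_pos: [0.58, -0.0039, 0.1208]
eef_rot: [[0.003, 1.0, 0.0], [1.0, -0.003, -0.001], [-0.001, 0.0, -1.0]]
force: [-5.0, -0.0, 7.6]
grip_width: 0.0467
grip_force: 62.5
time_s: 9.35
tcp_pos: [0.5803, -0.0039, 0.12]
eef_rot: [[0.003, 1.0, 0.001], [1.0, -0.003, -0.001], [-0.001, 0.001, -1.0]]
force: [-6.8, 0.3, 14.3]
grip_width: 0.0464
grip_force: 63.7
94 (array([ 3,  9, 16, 26, 27, 13,  0,  0,  0,  0,  0]), array([0.094, 0.096, 0.098, 0.1  , 0.102, 0.104, 0.106, 0.108, 0.11 ,
       0.112, 0.114, 0.116]))
```

The pad is on its stop at about 102 mm, with roughly 16 N on it. I add a small margin and hold.

```bash
python3 -m crank '[{"hand":1,"dp":[0,0,1],"turn":[0,0,0]},{"hand":1,"dp":[0,0,1],"turn":[0,0,0]},{"hand":1,"dp":[0,0,1],"turn":[0,0,0]},{"hand":1,"dp":[0,0,1],"turn":[0,0,0]},{"hand":1,"dp":[0,0,1],"turn":[0,0,0]},{"hand":1,"dp":[0,0,1],"turn":[0,0,0]},{"hand":1,"dp":[0,0,1],"turn":[0,0,0]},{"hand":1,"dp":[0,0,1],"turn":[0,0,0]},{"hand":1,"dp":[0,0,1],"turn":[0,0,0]},{"hand":1,"dp":[0,0,1],"turn":[0,0,0]},{"hand":1,"dp":[0,0,1],"turn":[0,0,0]},{"hand":1,"dp":[0,0,1],"turn":[0,0,0]},{"hand":1,"dp":[0,0,1],"turn":[0,0,0]},{"hand":1,"dp":[0,0,1],"turn":[0,0,0]},{"hand":1,"dp":[0,0,1],"turn":[0,0,0]},{"hand":1,"dp":[0,0,1],"turn":[0,0,0]},{"hand":1,"dp":[0,0,1],"turn":[0,0,0]},{"hand":1,"dp":[0,0,1],"turn":[0,0,0]},{"hand":1,"dp":[0,0,1],"turn":[0,0,0]},{"hand":1,"dp":[0,0,1],"turn":[0,0,0]}]'
python3 -m crank '[{"hand":1,"dp":[0,0,0],"turn":[0,0,0]},{"hand":1,"dp":[0,0,0],"turn":[0,0,0]},{"hand":1,"dp":[0,0,0],"turn":[0,0,0]},{"hand":1,"dp":[0,0,0],"turn":[0,0,0]},{"hand":1,"dp":[0,0,0],"turn":[0,0,0]},{"hand":1,"dp":[0,0,0],"turn":[0,0,0]},{"hand":1,"dp":[0,0,0],"turn":[0,0,0]},{"hand":1,"dp":[0,0,0],"turn":[0,0,0]},{"hand":1,"dp":[0,0,0],"turn":[0,0,0]},{"hand":1,"dp":[0,0,0],"turn":[0,0,0]},{"hand":1,"dp":[0,0,0],"turn":[0,0,0]},{"hand":1,"dp":[0,0,0],"turn":[0,0,0]},{"hand":1,"dp":[0,0,0],"turn":[0,0,0]},{"hand":1,"dp":[0,0,0],"turn":[0,0,0]},{"hand":1,"dp":[0,0,0],"turn":[0,0,0]},{"hand":1,"dp":[0,0,0],"turn":[0,0,0]},{"hand":1,"dp":[0,0,0],"turn":[0,0,0]},{"hand":1,"dp":[0,0,0],"turn":[0,0,0]},{"hand":1,"dp":[0,0,0],"turn":[0,0,0]},{"hand":1,"dp":[0,0,0],"turn":[0,0,0]}]'
python3 -m crank '[{"hand":1,"dp":[0,0,0],"turn":[0,0,0]},{"hand":1,"dp":[0,0,0],"turn":[0,0,0]},{"hand":1,"dp":[0,0,0],"turn":[0,0,0]},{"hand":1,"dp":[0,0,-20],"turn":[0,0,0]},{"hand":1,"dp":[0,0,-60],"turn":[0,0,0]},{"hand":1,"dp":[0,0,-60],"turn":[0,0,0]}]'
```

```text
time_s: 11.07
tcp_pos: [0.5803, -0.004, 0.1199]
eef_rot: [[0.003, 1.0, 0.002], [1.0, -0.003, -0.001], [-0.001, 0.002, -1.0]]
force: [-10.1, 0.6, 21.4]
grip_width: 0.0468
grip_force: 64.4
time_s: 12.73
tcp_pos: [0.5803, -0.004, 0.1199]
eef_rot: [[0.003, 1.0, 0.002], [1.0, -0.003, -0.001], [-0.001, 0.002, -1.0]]
force: [-10.6, 1.0, 21.6]
grip_width: 0.0465
grip_force: 64.4
time_s: 13.23
tcp_pos: [0.5827, -0.0042, 0.1841]
eef_rot: [[0.003, 1.0, 0.009], [1.0, -0.003, -0.002], [-0.002, 0.009, -1.0]]
force: [1.0, 0.3, 0.7]
grip_width: 0.0465
grip_force: 62.2
```

```bash
python3 -m crank '[{"hand":1,"dp":[409,-52,0],"turn":[0,0,0]},{"hand":1,"dp":[409,-52,0],"turn":[0,0,0]},{"hand":1,"dp":[409,-52,0],"turn":[0,0,0]},{"hand":1,"dp":[409,-52,0],"turn":[0,0,0]},{"hand":1,"dp":[409,-52,0],"turn":[0,0,0]},{"hand":1,"dp":[409,-52,0],"turn":[0,0,0]},{"hand":1,"dp":[409,-52,0],"turn":[0,0,0]},{"hand":1,"dp":[409,-52,0],"turn":[0,0,0]},{"hand":1,"dp":[409,-52,0],"turn":[0,0,0]},{"hand":1,"dp":[409,-52,0],"turn":[0,0,0]},{"hand":1,"dp":[409,-52,0],"turn":[0,0,0]},{"hand":1,"dp":[409,-52,0],"turn":[0,0,0]},{"hand":1,"dp":[409,-52,0],"turn":[0,0,0]},{"hand":1,"dp":[409,-52,0],"turn":[0,0,0]}]'
```

```text
time_s: 14.4
tcp_pos: [0.5298, 0.4047, 0.1767]
eef_rot: [[0.004, 1.0, 0.0], [1.0, -0.004, 0.0], [0.0, 0.0, -1.0]]
force: [0.7, -0.6, -1.7]
grip_width: 0.0464
grip_force: 62.3
```

```bash
python3 -m crank '[{"hand":1,"dp":[0,0,40],"turn":[0,0,0]},{"hand":1,"dp":[0,0,80],"turn":[0,0,0]},{"hand":1,"dp":[0,0,115],"turn":[0,0,0]},{"hand":1,"dp":[0,0,135],"turn":[0,0,0]},{"hand":1,"dp":[0,0,145],"turn":[0,0,0]},{"hand":1,"dp":[0,0,150],"turn":[0,0,0]},{"hand":1,"dp":[0,0,153],"turn":[0,0,0]},{"hand":1,"dp":[0,0,154],"turn":[0,0,0]},{"hand":1,"dp":[0,0,154],"turn":[0,0,0]}]'
```

```text
time_s: 15.15
tcp_pos: [0.5304, 0.4061, 0.0241]
eef_rot: [[0.003, 1.0, 0.002], [1.0, -0.003, 0.001], [0.001, 0.002, -1.0]]
force: [-0.4, -0.2, -0.2]
grip_width: 0.0469
grip_force: 62.3
```

```bash
python3 -m crank '[{"hand":1,"dp":[0,0,1],"turn":[0,0,0]},{"hand":1,"dp":[0,0,2],"turn":[0,0,0]},{"hand":1,"dp":[0,0,2],"turn":[0,0,0]},{"hand":0.25,"dp":[0,0,2],"turn":[0,0,0]},{"hand":0.25,"dp":[0,0,2],"turn":[0,0,0]},{"hand":0.25,"dp":[0,0,2],"turn":[0,0,0]},{"hand":0.25,"dp":[0,0,2],"turn":[0,0,0]},{"hand":0.25,"dp":[0,0,2],"turn":[0,0,0]},{"hand":0.2,"dp":[0,0,-20],"turn":[0,0,0]},{"hand":0.2,"dp":[0,0,-60],"turn":[0,0,0]},{"hand":0.2,"dp":[0,0,-100],"turn":[0,0,0]},{"hand":0.2,"dp":[0,0,-140],"turn":[0,0,0]},{"hand":0.2,"dp":[0,0,-180],"turn":[0,0,0]},{"hand":0.2,"dp":[0,0,-212],"turn":[0,0,0]},{"hand":0.2,"dp":[0,0,-212],"turn":[0,0,0]}]'
python3 - <<'E'
from h import *
c=imaging.camera("scene");
for b in bottles(c): print(b)
print("tray")
for b in bottles(c,box=(.4,.65,.15,.5)): print(b)
for b in bottles(imaging.camera("top")): print(b)
E
```

```text
time_s: 16.4
tcp_pos: [0.5315, 0.4069, 0.243]
eef_rot: [[0.003, 1.0, 0.01], [1.0, -0.003, 0.005], [0.005, 0.01, -1.0]]
force: [0.3, -0.3, 1.8]
grip_width: 0.0683
grip_force: 0.0
(array([ 0.3597, -0.3084]), 173, array([77., 36., 26.]), np.float64(0.0702))
(array([ 0.4676, -0.228 ]), 88, array([116., 254., 255.]), np.float64(0.0718))
(array([ 0.4704, -0.3001]), 91, array([68., 35., 34.]), np.float64(0.0721))
(array([ 0.5147, -0.4892]), 106, array([ 79.,  42., 190.]), np.float64(0.0688))
(array([ 0.5513, -0.3449]), 107, array([ 81.,  56., 253.]), np.float64(0.0719))
tray
(array([0.5378, 0.4011]), 88, array([255., 255., 255.]), np.float64(0.0716))
(array([ 0.6148, -0.4828]), 33, array([  2.,   2., 173.]), np.float64(0.0668))
(array([ 0.5464, -0.3437]), 122, array([ 21.,  24., 207.]), np.float64(0.072))
(array([ 0.5049, -0.4884]), 143, array([  2.,   3., 137.]), np.float64(0.0688))
(array([ 0.466 , -0.2994]), 117, array([23., 23., 25.]), np.float64(0.072))
(array([ 0.4615, -0.2265]), 113, array([  0., 205., 205.]), np.float64(0.0718))
(array([ 0.3447, -0.3045]), 260, array([12., 10.,  8.]), np.float64(0.0681))
```

```bash
python3 -m crank '[{"hand":0.2,"dp":[-632,-67,0],"turn":[0,0,0]},{"hand":0.2,"dp":[-632,-67,0],"turn":[0,0,0]},{"hand":0.2,"dp":[-632,-67,0],"turn":[0,0,0]},{"hand":0.2,"dp":[-632,-67,0],"turn":[0,0,0]},{"hand":0.2,"dp":[-632,-67,0],"turn":[0,0,0]},{"hand":0.2,"dp":[-632,-67,0],"turn":[0,0,0]},{"hand":0.2,"dp":[-632,-67,0],"turn":[0,0,0]},{"hand":0.2,"dp":[-632,-67,0],"turn":[0,0,0]},{"hand":0.2,"dp":[-632,-67,0],"turn":[0,0,0]},{"hand":0.2,"dp":[-632,-67,0],"turn":[0,0,0]},{"hand":0.2,"dp":[-632,-67,0],"turn":[0,0,0]},{"hand":0.2,"dp":[-632,-67,0],"turn":[0,0,0]},{"hand":0.2,"dp":[-632,-67,0],"turn":[0,0,0]},{"hand":0.2,"dp":[-632,-67,0],"turn":[0,0,0]},{"hand":0.2,"dp":[-632,-67,0],"turn":[0,0,0]},{"hand":0.2,"dp":[-632,-67,0],"turn":[0,0,0]},{"hand":0.2,"dp":[-632,-67,0],"turn":[0,0,0]},{"hand":0.2,"dp":[-632,-67,0],"turn":[0,0,0]},{"hand":0.2,"dp":[-632,-67,0],"turn":[0,0,0]},{"hand":0.2,"dp":[-632,-67,0],"turn":[0,0,0]}]'
python3 - <<'E'
from h import *
for b in bottles(imaging.camera("scene")): print(b)
E
```

```text
time_s: 18.17
tcp_pos: [0.4605, -0.2247, 0.2339]
eef_rot: [[0.001, 1.0, -0.0], [1.0, -0.001, 0.001], [0.001, -0.0, -1.0]]
force: [-0.3, 0.4, 0.1]
grip_width: 0.0683
grip_force: 0.0
(array([ 0.3598, -0.3091]), 172, array([74.5, 35. , 26. ]), np.float64(0.07))
(array([ 0.467 , -0.2277]), 86, array([111., 254., 255.]), np.float64(0.0722))
(array([ 0.4701, -0.3002]), 87, array([67., 35., 34.]), np.float64(0.072))
(array([ 0.5147, -0.4888]), 106, array([ 80. ,  42. , 191.5]), np.float64(0.0684))
(array([ 0.5512, -0.3448]), 108, array([ 79.,  54., 253.]), np.float64(0.0723))
```

```bash
python3 -m crank '[{"hand":0.2,"dp":[-2,2,60],"turn":[0,0,0]},{"hand":0.2,"dp":[-2,2,120],"turn":[0,0,0]},{"hand":0.2,"dp":[-2,2,160],"turn":[0,0,0]},{"hand":0.2,"dp":[-2,2,190],"turn":[0,0,0]},{"hand":0.2,"dp":[-2,2,205],"turn":[0,0,0]},{"hand":0.2,"dp":[-2,2,214],"turn":[0,0,0]},{"hand":0.2,"dp":[-2,2,214],"turn":[0,0,0]},{"hand":0.2,"dp":[-2,2,214],"turn":[0,0,0]},{"hand":1,"dp":[-2,2,214],"turn":[0,0,0]},{"hand":1,"dp":[-2,2,214],"turn":[0,0,0]},{"hand":1,"dp":[-2,2,214],"turn":[0,0,0]},{"hand":1,"dp":[-2,2,214],"turn":[0,0,0]},{"hand":1,"dp":[-2,2,214],"turn":[0,0,0]},{"hand":1,"dp":[-2,2,214],"turn":[0,0,0]},{"hand":1,"dp":[-2,2,214],"turn":[0,0,0]}]' 60
```

```text
time_s: 19.47
tcp_pos: [0.4642, -0.2296, 0.0237]
eef_rot: [[0.003, 1.0, 0.004], [1.0, -0.003, -0.003], [-0.003, 0.004, -1.0]]
force: [-0.2, 2.4, 8.5]
grip_width: 0.0469
grip_force: 60.9
```

```bash
python3 -m crank '[{"hand":1,"dp":[0,0,-30],"turn":[0,0,0]},{"hand":1,"dp":[0,0,-70],"turn":[0,0,0]},{"hand":1,"dp":[0,0,-110],"turn":[0,0,0]},{"hand":1,"dp":[0,0,-150],"turn":[0,0,0]},{"hand":1,"dp":[223,117,-150],"turn":[0,0,0]},{"hand":1,"dp":[223,117,-150],"turn":[0,0,0]},{"hand":1,"dp":[223,117,-150],"turn":[0,0,0]},{"hand":1,"dp":[223,117,-150],"turn":[0,0,0]},{"hand":1,"dp":[223,117,-150],"turn":[0,0,0]},{"hand":1,"dp":[223,117,-150],"turn":[0,0,0]},{"hand":1,"dp":[223,117,-150],"turn":[0,0,0]},{"hand":1,"dp":[223,117,-150],"turn":[0,0,0]},{"hand":1,"dp":[223,117,-150],"turn":[0,0,0]},{"hand":1,"dp":[223,117,-150],"turn":[0,0,0]},{"hand":1,"dp":[223,117,-150],"turn":[0,0,0]}]'
python3 -m crank '[{"hand":1,"dp":[0,0,25],"turn":[0,0,0]},{"hand":1,"dp":[0,0,36],"turn":[0,0,0]},{"hand":1,"dp":[0,0,42],"turn":[0,0,0]},{"hand":1,"dp":[0,0,46],"turn":[0,0,0]},{"hand":1,"dp":[0,0,48],"turn":[0,0,0]},{"hand":1,"dp":[0,0,49],"turn":[0,0,0]},{"hand":1,"dp":[0,0,49],"turn":[0,0,0]},{"hand":1,"dp":[0,0,49],"turn":[0,0,0]}]'
```

```text
time_s: 20.72
tcp_pos: [0.5799, -0.0068, 0.1709]
eef_rot: [[0.005, 1.0, 0.001], [1.0, -0.005, -0.0], [-0.0, 0.001, -1.0]]
force: [0.1, -0.3, -1.3]
grip_width: 0.0466
grip_force: 62.2
time_s: 21.38
tcp_pos: [0.5801, -0.006, 0.1228]
eef_rot: [[0.003, 1.0, 0.001], [1.0, -0.003, -0.001], [-0.001, 0.001, -1.0]]
force: [-4.4, -0.7, 6.6]
grip_width: 0.0466
grip_force: 62.7
```

```bash
python3 -m crank '[{"hand":1,"dp":[2,0,2],"turn":[0,0,0]},{"hand":1,"dp":[2,0,4],"turn":[0,0,0]},{"hand":1,"dp":[2,0,4],"turn":[0,0,0]}]'
python3 -m crank '[{"hand":1,"dp":[0,0,0],"turn":[0,0,0]},{"hand":1,"dp":[0,0,0],"turn":[0,0,0]},{"hand":1,"dp":[0,0,0],"turn":[0,0,0]},{"hand":1,"dp":[0,0,0],"turn":[0,0,0]},{"hand":1,"dp":[0,0,0],"turn":[0,0,0]},{"hand":1,"dp":[0,0,0],"turn":[0,0,0]},{"hand":1,"dp":[0,0,0],"turn":[0,0,0]},{"hand":1,"dp":[0,0,0],"turn":[0,0,0]},{"hand":1,"dp":[0,0,0],"turn":[0,0,0]},{"hand":1,"dp":[0,0,0],"turn":[0,0,0]},{"hand":1,"dp":[0,0,0],"turn":[0,0,0]},{"hand":1,"dp":[0,0,0],"turn":[0,0,0]},{"hand":1,"dp":[0,0,0],"turn":[0,0,0]},{"hand":1,"dp":[0,0,0],"turn":[0,0,0]},{"hand":1,"dp":[0,0,0],"turn":[0,0,0]},{"hand":1,"dp":[0,0,0],"turn":[0,0,0]},{"hand":1,"dp":[0,0,0],"turn":[0,0,0]},{"hand":1,"dp":[0,0,0],"turn":[0,0,0]},{"hand":1,"dp":[0,0,0],"turn":[0,0,0]},{"hand":1,"dp":[0,0,0],"turn":[0,0,0]}]'
```

```text
time_s: 21.63
tcp_pos: [0.5807, -0.0049, 0.1215]
eef_rot: [[0.004, 1.0, 0.003], [1.0, -0.004, -0.003], [-0.003, 0.003, -1.0]]
force: [-10.8, -3.2, 24.0]
grip_width: 0.0468
grip_force: 64.9
time_s: 23.3
tcp_pos: [0.5807, -0.0049, 0.1216]
eef_rot: [[0.004, 1.0, 0.003], [1.0, -0.004, -0.003], [-0.003, 0.003, -1.0]]
force: [-10.3, -3.5, 24.9]
grip_width: 0.0462
grip_force: 64.9
```

```bash
python3 -m crank '[{"hand":1,"dp":[0,0,0],"turn":[0,0,0]},{"hand":1,"dp":[0,0,0],"turn":[0,0,0]},{"hand":1,"dp":[0,0,0],"turn":[0,0,0]},{"hand":1,"dp":[0,0,0],"turn":[0,0,0]},{"hand":1,"dp":[0,0,0],"turn":[0,0,0]},{"hand":1,"dp":[0,0,0],"turn":[0,0,0]},{"hand":1,"dp":[0,0,0],"turn":[0,0,0]},{"hand":1,"dp":[0,0,0],"turn":[0,0,0]},{"hand":1,"dp":[0,0,0],"turn":[0,0,0]},{"hand":1,"dp":[0,0,0],"turn":[0,0,0]},{"hand":1,"dp":[0,0,0],"turn":[0,0,0]},{"hand":1,"dp":[0,0,0],"turn":[0,0,0]},{"hand":1,"dp":[0,0,0],"turn":[0,0,0]},{"hand":1,"dp":[0,0,0],"turn":[0,0,0]},{"hand":1,"dp":[0,0,0],"turn":[0,0,0]},{"hand":1,"dp":[0,0,0],"turn":[0,0,0]},{"hand":1,"dp":[0,0,0],"turn":[0,0,0]},{"hand":1,"dp":[0,0,0],"turn":[0,0,0]},{"hand":1,"dp":[0,0,0],"turn":[0,0,0]},{"hand":1,"dp":[0,0,0],"turn":[0,0,0]}]'
python3 -m crank '[{"hand":1,"dp":[0,0,0],"turn":[0,0,0]},{"hand":1,"dp":[0,0,0],"turn":[0,0,0]},{"hand":1,"dp":[0,0,0],"turn":[0,0,0]},{"hand":1,"dp":[0,0,-20],"turn":[0,0,0]},{"hand":1,"dp":[0,0,-60],"turn":[0,0,0]},{"hand":1,"dp":[352,-52,-60],"turn":[0,0,0]},{"hand":1,"dp":[352,-52,-60],"turn":[0,0,0]},{"hand":1,"dp":[352,-52,-60],"turn":[0,0,0]},{"hand":1,"dp":[352,-52,-60],"turn":[0,0,0]},{"hand":1,"dp":[352,-52,-60],"turn":[0,0,0]},{"hand":1,"dp":[352,-52,-60],"turn":[0,0,0]},{"hand":1,"dp":[352,-52,-60],"turn":[0,0,0]},{"hand":1,"dp":[352,-52,-60],"turn":[0,0,0]},{"hand":1,"dp":[352,-52,-60],"turn":[0,0,0]},{"hand":1,"dp":[352,-52,-60],"turn":[0,0,0]},{"hand":1,"dp":[352,-52,-60],"turn":[0,0,0]},{"hand":1,"dp":[352,-52,-60],"turn":[0,0,0]},{"hand":1,"dp":[352,-52,-60],"turn":[0,0,0]},{"hand":1,"dp":[352,-52,-60],"turn":[0,0,0]}]'
```

```text
time_s: 24.97
tcp_pos: [0.5807, -0.0049, 0.1215]
eef_rot: [[0.004, 1.0, 0.003], [1.0, -0.004, -0.003], [-0.003, 0.003, -1.0]]
force: [-10.7, -3.7, 24.3]
grip_width: 0.0464
grip_force: 64.9
time_s: 26.55
tcp_pos: [0.5296, 0.3476, 0.1776]
eef_rot: [[0.005, 1.0, 0.0], [1.0, -0.005, 0.0], [0.0, 0.0, -1.0]]
force: [0.9, -0.1, -1.6]
grip_width: 0.0466
grip_force: 62.4
```

```bash
python3 -m crank '[{"hand":1,"dp":[0,0,40],"turn":[0,0,0]},{"hand":1,"dp":[0,0,80],"turn":[0,0,0]},{"hand":1,"dp":[0,0,115],"turn":[0,0,0]},{"hand":1,"dp":[0,0,135],"turn":[0,0,0]},{"hand":1,"dp":[0,0,145],"turn":[0,0,0]},{"hand":1,"dp":[0,0,150],"turn":[0,0,0]},{"hand":1,"dp":[0,0,153],"turn":[0,0,0]},{"hand":1,"dp":[0,0,155],"turn":[0,0,0]},{"hand":1,"dp":[0,0,155],"turn":[0,0,0]},{"hand":1,"dp":[0,0,155],"turn":[0,0,0]}]'
python3 -m crank '[{"hand":0.25,"dp":[0,0,0],"turn":[0,0,0]},{"hand":0.25,"dp":[0,0,0],"turn":[0,0,0]},{"hand":0.25,"dp":[0,0,0],"turn":[0,0,0]},{"hand":0.25,"dp":[0,0,0],"turn":[0,0,0]},{"hand":0.25,"dp":[0,0,0],"turn":[0,0,0]},{"hand":0.2,"dp":[0,0,-20],"turn":[0,0,0]},{"hand":0.2,"dp":[0,0,-60],"turn":[0,0,0]},{"hand":0.2,"dp":[0,0,-100],"turn":[0,0,0]},{"hand":0.2,"dp":[0,0,-140],"turn":[0,0,0]},{"hand":0.2,"dp":[0,0,-180],"turn":[0,0,0]},{"hand":0.2,"dp":[0,0,-212],"turn":[0,0,0]},{"hand":0.2,"dp":[0,0,-212],"turn":[0,0,0]},{"hand":0.2,"dp":[0,0,-212],"turn":[0,0,0]}]'
python3 - <<'E'
from h import *
c=imaging.camera("scene");
for b in bottles(c): print(b)
print("tray")
for b in bottles(c,box=(.4,.65,.15,.5)): print(b)
for b in bottles(imaging.camera("top")): print(b)
E
```

```text
time_s: 27.38
tcp_pos: [0.5301, 0.3491, 0.0239]
eef_rot: [[0.003, 1.0, 0.002], [1.0, -0.003, 0.001], [0.001, 0.002, -1.0]]
force: [0.2, -0.4, -1.4]
grip_width: 0.0466
grip_force: 62.5
time_s: 28.47
tcp_pos: [0.5303, 0.3492, 0.2369]
eef_rot: [[0.003, 1.0, 0.004], [1.0, -0.003, 0.002], [0.002, 0.004, -1.0]]
force: [0.5, -0.8, -1.5]
grip_width: 0.0682
grip_force: 0.0
(array([ 0.3595, -0.3089]), 175, array([78., 36., 27.]), np.float64(0.0699))
(array([ 0.47  , -0.3002]), 89, array([69., 36., 33.]), np.float64(0.0723))
(array([ 0.5145, -0.4889]), 105, array([ 79.,  43., 193.]), np.float64(0.0688))
(array([ 0.5513, -0.3448]), 108, array([ 80.,  53., 253.]), np.float64(0.0719))
tray
(array([0.5379, 0.4012]), 89, array([227., 232., 237.]), np.float64(0.0713))
(array([0.5371, 0.346 ]), 88, array([116., 254., 255.]), np.float64(0.0712))
(array([ 0.6147, -0.4846]), 42, array([  4. ,   3.5, 177.5]), np.float64(0.0663))
(array([ 0.5465, -0.3438]), 123, array([ 22.,  25., 211.]), np.float64(0.0715))
(array([ 0.5048, -0.4883]), 146, array([  3.,   3., 137.]), np.float64(0.0686))
(array([ 0.4654, -0.2993]), 120, array([24., 24., 26.]), np.float64(0.0724))
(array([ 0.3447, -0.3052]), 259, array([13., 10.,  9.]), np.float64(0.0681))
```

```bash
python3 -m crank '[{"hand":0.2,"dp":[-693,18,0],"turn":[0,0,0]},{"hand":0.2,"dp":[-693,18,0],"turn":[0,0,0]},{"hand":0.2,"dp":[-693,18,0],"turn":[0,0,0]},{"hand":0.2,"dp":[-693,18,0],"turn":[0,0,0]},{"hand":0.2,"dp":[-693,18,0],"turn":[0,0,0]},{"hand":0.2,"dp":[-693,18,0],"turn":[0,0,0]},{"hand":0.2,"dp":[-693,18,0],"turn":[0,0,0]},{"hand":0.2,"dp":[-693,18,0],"turn":[0,0,0]},{"hand":0.2,"dp":[-693,18,0],"turn":[0,0,0]},{"hand":0.2,"dp":[-693,18,0],"turn":[0,0,0]},{"hand":0.2,"dp":[-693,18,0],"turn":[0,0,0]},{"hand":0.2,"dp":[-693,18,0],"turn":[0,0,0]},{"hand":0.2,"dp":[-693,18,0],"turn":[0,0,0]},{"hand":0.2,"dp":[-693,18,0],"turn":[0,0,0]},{"hand":0.2,"dp":[-693,18,0],"turn":[0,0,0]},{"hand":0.2,"dp":[-693,18,0],"turn":[0,0,0]},{"hand":0.2,"dp":[-693,18,0],"turn":[0,0,0]},{"hand":0.2,"dp":[-693,18,0],"turn":[0,0,0]},{"hand":0.2,"dp":[-693,18,0],"turn":[0,0,0]},{"hand":0.2,"dp":[-693,18,0],"turn":[0,0,0]}]'
python3 - <<'E'
from h import *
for b in bottles(imaging.camera("scene")): print(b)
E
```

```text
time_s: 30.23
tcp_pos: [0.5445, -0.3434, 0.2326]
eef_rot: [[0.003, 1.0, -0.002], [1.0, -0.003, 0.002], [0.002, -0.002, -1.0]]
force: [-0.4, 0.3, 0.2]
grip_width: 0.0685
grip_force: 0.0
(array([ 0.3594, -0.3087]), 170, array([71.5, 33. , 24.5]), np.float64(0.0703))
(array([ 0.4704, -0.3005]), 91, array([65., 34., 31.]), np.float64(0.072))
(array([ 0.5148, -0.4889]), 112, array([ 77.5,  42. , 187. ]), np.float64(0.0684))
(array([ 0.552 , -0.3446]), 110, array([ 78.,  54., 253.]), np.float64(0.0715))
```

```bash
python3 -m crank '[{"hand":0.2,"dp":[0,2,60],"turn":[0,0,0]},{"hand":0.2,"dp":[0,2,120],"turn":[0,0,0]},{"hand":0.2,"dp":[0,2,160],"turn":[0,0,0]},{"hand":0.2,"dp":[0,2,190],"turn":[0,0,0]},{"hand":0.2,"dp":[0,2,205],"turn":[0,0,0]},{"hand":0.2,"dp":[0,2,214],"turn":[0,0,0]},{"hand":0.2,"dp":[0,2,214],"turn":[0,0,0]},{"hand":0.2,"dp":[0,2,214],"turn":[0,0,0]},{"hand":1,"dp":[0,2,214],"turn":[0,0,0]},{"hand":1,"dp":[0,2,214],"turn":[0,0,0]},{"hand":1,"dp":[0,2,214],"turn":[0,0,0]},{"hand":1,"dp":[0,2,214],"turn":[0,0,0]},{"hand":1,"dp":[0,2,214],"turn":[0,0,0]},{"hand":1,"dp":[0,2,214],"turn":[0,0,0]},{"hand":1,"dp":[0,2,214],"turn":[0,0,0]}]' 60
```

```text
time_s: 31.53
tcp_pos: [0.5489, -0.3459, 0.0243]
eef_rot: [[0.003, 1.0, 0.004], [1.0, -0.003, -0.004], [-0.004, 0.004, -1.0]]
force: [-1.2, 0.3, 8.2]
grip_width: 0.0464
grip_force: 61.7
```

```bash
python3 -m crank '[{"hand":1,"dp":[0,0,-30],"turn":[0,0,0]},{"hand":1,"dp":[0,0,-70],"turn":[0,0,0]},{"hand":1,"dp":[0,0,-110],"turn":[0,0,0]},{"hand":1,"dp":[0,0,-150],"turn":[0,0,0]},{"hand":1,"dp":[341,33,-150],"turn":[0,0,0]},{"hand":1,"dp":[341,33,-150],"turn":[0,0,0]},{"hand":1,"dp":[341,33,-150],"turn":[0,0,0]},{"hand":1,"dp":[341,33,-150],"turn":[0,0,0]},{"hand":1,"dp":[341,33,-150],"turn":[0,0,0]},{"hand":1,"dp":[341,33,-150],"turn":[0,0,0]},{"hand":1,"dp":[341,33,-150],"turn":[0,0,0]},{"hand":1,"dp":[341,33,-150],"turn":[0,0,0]},{"hand":1,"dp":[341,33,-150],"turn":[0,0,0]},{"hand":1,"dp":[341,33,-150],"turn":[0,0,0]},{"hand":1,"dp":[341,33,-150],"turn":[0,0,0]},{"hand":1,"dp":[341,33,-150],"turn":[0,0,0]},{"hand":1,"dp":[341,33,-150],"turn":[0,0,0]},{"hand":1,"dp":[341,33,-150],"turn":[0,0,0]}]'
python3 -m crank '[{"hand":1,"dp":[0,0,25],"turn":[0,0,0]},{"hand":1,"dp":[0,0,36],"turn":[0,0,0]},{"hand":1,"dp":[0,0,42],"turn":[0,0,0]},{"hand":1,"dp":[0,0,46],"turn":[0,0,0]},{"hand":1,"dp":[0,0,48],"turn":[0,0,0]},{"hand":1,"dp":[0,0,49],"turn":[0,0,0]},{"hand":1,"dp":[0,0,49],"turn":[0,0,0]},{"hand":1,"dp":[0,0,49],"turn":[0,0,0]}]'
```

```text
time_s: 33.03
tcp_pos: [0.5811, -0.0048, 0.1705]
eef_rot: [[0.005, 1.0, 0.0], [1.0, -0.005, -0.0], [-0.0, 0.0, -1.0]]
force: [-0.3, 0.5, -0.5]
grip_width: 0.0465
grip_force: 61.8
time_s: 33.7
tcp_pos: [0.581, -0.0039, 0.1228]
eef_rot: [[0.003, 1.0, 0.0], [1.0, -0.003, -0.001], [-0.001, 0.0, -1.0]]
force: [-4.6, -0.9, 8.2]
grip_width: 0.0464
grip_force: 62.6
```

```bash
python3 -m crank '[{"hand":1,"dp":[0,0,2],"turn":[0,0,0]},{"hand":1,"dp":[0,0,4],"turn":[0,0,0]},{"hand":1,"dp":[0,0,4],"turn":[0,0,0]}]'
python3 -m crank '[{"hand":1,"dp":[0,0,0],"turn":[0,0,0]},{"hand":1,"dp":[0,0,0],"turn":[0,0,0]},{"hand":1,"dp":[0,0,0],"turn":[0,0,0]},{"hand":1,"dp":[0,0,0],"turn":[0,0,0]},{"hand":1,"dp":[0,0,0],"turn":[0,0,0]},{"hand":1,"dp":[0,0,0],"turn":[0,0,0]},{"hand":1,"dp":[0,0,0],"turn":[0,0,0]},{"hand":1,"dp":[0,0,0],"turn":[0,0,0]},{"hand":1,"dp":[0,0,0],"turn":[0,0,0]},{"hand":1,"dp":[0,0,0],"turn":[0,0,0]},{"hand":1,"dp":[0,0,0],"turn":[0,0,0]},{"hand":1,"dp":[0,0,0],"turn":[0,0,0]},{"hand":1,"dp":[0,0,0],"turn":[0,0,0]},{"hand":1,"dp":[0,0,0],"turn":[0,0,0]},{"hand":1,"dp":[0,0,0],"turn":[0,0,0]},{"hand":1,"dp":[0,0,0],"turn":[0,0,0]},{"hand":1,"dp":[0,0,0],"turn":[0,0,0]},{"hand":1,"dp":[0,0,0],"turn":[0,0,0]},{"hand":1,"dp":[0,0,0],"turn":[0,0,0]},{"hand":1,"dp":[0,0,0],"turn":[0,0,0]}]'
python3 -m crank '[{"hand":1,"dp":[0,0,0],"turn":[0,0,0]},{"hand":1,"dp":[0,0,0],"turn":[0,0,0]},{"hand":1,"dp":[0,0,0],"turn":[0,0,0]},{"hand":1,"dp":[0,0,0],"turn":[0,0,0]},{"hand":1,"dp":[0,0,0],"turn":[0,0,0]},{"hand":1,"dp":[0,0,0],"turn":[0,0,0]},{"hand":1,"dp":[0,0,0],"turn":[0,0,0]},{"hand":1,"dp":[0,0,0],"turn":[0,0,0]},{"hand":1,"dp":[0,0,0],"turn":[0,0,0]},{"hand":1,"dp":[0,0,0],"turn":[0,0,0]},{"hand":1,"dp":[0,0,0],"turn":[0,0,0]},{"hand":1,"dp":[0,0,0],"turn":[0,0,0]},{"hand":1,"dp":[0,0,0],"turn":[0,0,0]},{"hand":1,"dp":[0,0,0],"turn":[0,0,0]},{"hand":1,"dp":[0,0,0],"turn":[0,0,0]},{"hand":1,"dp":[0,0,0],"turn":[0,0,0]},{"hand":1,"dp":[0,0,0],"turn":[0,0,0]},{"hand":1,"dp":[0,0,0],"turn":[0,0,0]},{"hand":1,"dp":[0,0,0],"turn":[0,0,0]},{"hand":1,"dp":[0,0,0],"turn":[0,0,0]}]'
python3 -m crank '[{"hand":1,"dp":[0,0,0],"turn":[0,0,0]},{"hand":1,"dp":[0,0,0],"turn":[0,0,0]},{"hand":1,"dp":[0,0,0],"turn":[0,0,0]},{"hand":1,"dp":[0,0,-20],"turn":[0,0,0]},{"hand":1,"dp":[0,0,-60],"turn":[0,0,0]},{"hand":1,"dp":[295,-52,-60],"turn":[0,0,0]},{"hand":1,"dp":[295,-52,-60],"turn":[0,0,0]},{"hand":1,"dp":[295,-52,-60],"turn":[0,0,0]},{"hand":1,"dp":[295,-52,-60],"turn":[0,0,0]},{"hand":1,"dp":[295,-52,-60],"turn":[0,0,0]},{"hand":1,"dp":[295,-52,-60],"turn":[0,0,0]},{"hand":1,"dp":[295,-52,-60],"turn":[0,0,0]},{"hand":1,"dp":[295,-52,-60],"turn":[0,0,0]},{"hand":1,"dp":[295,-52,-60],"turn":[0,0,0]},{"hand":1,"dp":[295,-52,-60],"turn":[0,0,0]},{"hand":1,"dp":[295,-52,-60],"turn":[0,0,0]},{"hand":1,"dp":[295,-52,-60],"turn":[0,0,0]},{"hand":1,"dp":[295,-52,-60],"turn":[0,0,0]},{"hand":1,"dp":[295,-52,-60],"turn":[0,0,0]}]'
```

```text
time_s: 33.95
tcp_pos: [0.5814, -0.0039, 0.122]
eef_rot: [[0.003, 1.0, 0.002], [1.0, -0.003, -0.001], [-0.001, 0.002, -1.0]]
force: [-14.3, 0.9, 30.4]
grip_width: 0.0465
grip_force: 65.2
time_s: 35.62
tcp_pos: [0.5814, -0.0039, 0.122]
eef_rot: [[0.003, 1.0, 0.002], [1.0, -0.003, -0.001], [-0.001, 0.002, -1.0]]
force: [-13.8, 1.9, 30.5]
grip_width: 0.0466
grip_force: 65.2
time_s: 37.28
tcp_pos: [0.5814, -0.0039, 0.122]
eef_rot: [[0.003, 1.0, 0.002], [1.0, -0.003, -0.001], [-0.001, 0.002, -1.0]]
force: [-14.1, 0.4, 30.0]
grip_width: 0.0465
grip_force: 65.2
time_s: 38.87
tcp_pos: [0.5303, 0.2907, 0.1774]
eef_rot: [[0.005, 1.0, 0.0], [1.0, -0.005, 0.0], [0.0, 0.0, -1.0]]
force: [-0.2, 0.5, -0.3]
grip_width: 0.0463
grip_force: 62.1
```

```bash
python3 - <<'E'
from h import *
c=imaging.camera("scene")
for b in bottles(c,box=(.3,.65,.15,.5)): print(b)
E
python3 -m crank '[{"hand":1,"dp":[0,0,40],"turn":[0,0,0]},{"hand":1,"dp":[0,0,60],"turn":[0,0,0]},{"hand":1,"dp":[0,0,60],"turn":[0,0,0]}]'
```

```text
(array([0.5395, 0.3404]), 90, array([ 84.5, 193. , 232.5]), np.float64(0.0717))
(array([0.5644, 0.382 ]), 93, array([255., 255., 254.]), np.float64(0.0713))
time_s: 39.17
tcp_pos: [0.5272, 0.2905, 0.1122]
eef_rot: [[0.004, 1.0, -0.007], [1.0, -0.004, -0.002], [-0.002, -0.007, -1.0]]
force: [-1.0, 0.6, -2.3]
grip_width: 0.0469
grip_force: 62.0
```

White has been knocked to about (.560,.384). It is still standing in the tray, and there is room to place red slightly lower in y.

```bash
python3 -m crank '[{"hand":1,"dp":[-7,0,20],"turn":[0,0,0]},{"hand":1,"dp":[-7,0,55],"turn":[0,0,0]},{"hand":1,"dp":[-7,0,75],"turn":[0,0,0]},{"hand":1,"dp":[-7,0,85],"turn":[0,0,0]},{"hand":1,"dp":[-7,0,91],"turn":[0,0,0]},{"hand":1,"dp":[-7,0,94],"turn":[0,0,0]},{"hand":1,"dp":[-7,0,95],"turn":[0,0,0]},{"hand":1,"dp":[-7,0,95],"turn":[0,0,0]}]'
python3 -m crank '[{"hand":0.25,"dp":[0,0,0],"turn":[0,0,0]},{"hand":0.25,"dp":[0,0,0],"turn":[0,0,0]},{"hand":0.25,"dp":[0,0,0],"turn":[0,0,0]},{"hand":0.25,"dp":[0,0,0],"turn":[0,0,0]},{"hand":0.25,"dp":[0,0,0],"turn":[0,0,0]},{"hand":0.2,"dp":[0,0,-20],"turn":[0,0,0]},{"hand":0.2,"dp":[0,0,-60],"turn":[0,0,0]},{"hand":0.2,"dp":[0,0,-100],"turn":[0,0,0]},{"hand":0.2,"dp":[0,0,-140],"turn":[0,0,0]},{"hand":0.2,"dp":[0,0,-180],"turn":[0,0,0]},{"hand":0.2,"dp":[0,0,-212],"turn":[0,0,0]},{"hand":0.2,"dp":[0,0,-212],"turn":[0,0,0]},{"hand":0.2,"dp":[0,0,-212],"turn":[0,0,0]}]'
python3 - <<'E'
from h import *
c=imaging.camera("scene");
for b in bottles(c): print(b)
print("tray")
for b in bottles(c,box=(.4,.65,.15,.5)): print(b)
for b in bottles(imaging.camera("top")): print(b)
E
```

```text
time_s: 39.83
tcp_pos: [0.5311, 0.2851, 0.0243]
eef_rot: [[0.003, 1.0, 0.002], [1.0, -0.003, 0.001], [0.001, 0.002, -1.0]]
force: [-1.6, -0.6, 1.2]
grip_width: 0.0467
grip_force: 62.2
time_s: 40.92
tcp_pos: [0.5311, 0.2851, 0.2367]
eef_rot: [[0.003, 1.0, 0.004], [1.0, -0.003, 0.001], [0.001, 0.004, -1.0]]
force: [-0.3, 0.6, -0.3]
grip_width: 0.0687
grip_force: 0.0
(array([ 0.3591, -0.3091]), 172, array([78., 36., 27.]), np.float64(0.0704))
(array([ 0.47, -0.3 ]), 89, array([70., 38., 34.]), np.float64(0.0719))
(array([ 0.5147, -0.4892]), 108, array([ 80. ,  42.5, 195. ]), np.float64(0.0694))
tray
(array([0.5393, 0.3406]), 89, array([ 87., 200., 235.]), np.float64(0.0711))
(array([0.5386, 0.2807]), 89, array([ 81.,  57., 254.]), np.float64(0.0717))
(array([0.5638, 0.3824]), 92, array([225.5, 231. , 233. ]), np.float64(0.0715))
(array([ 0.6147, -0.4836]), 45, array([  3.,   3., 178.]), np.float64(0.0666))
(array([ 0.505 , -0.4882]), 145, array([  3.,   3., 142.]), np.float64(0.0689))
(array([ 0.4659, -0.2992]), 120, array([25., 25., 27.]), np.float64(0.0718))
(array([ 0.3448, -0.3046]), 254, array([12.5, 10. ,  9. ]), np.float64(0.0683))
```

```bash
python3 -m crank '[{"hand":0.2,"dp":[-585,-62,0],"turn":[0,0,0]},{"hand":0.2,"dp":[-585,-62,0],"turn":[0,0,0]},{"hand":0.2,"dp":[-585,-62,0],"turn":[0,0,0]},{"hand":0.2,"dp":[-585,-62,0],"turn":[0,0,0]},{"hand":0.2,"dp":[-585,-62,0],"turn":[0,0,0]},{"hand":0.2,"dp":[-585,-62,0],"turn":[0,0,0]},{"hand":0.2,"dp":[-585,-62,0],"turn":[0,0,0]},{"hand":0.2,"dp":[-585,-62,0],"turn":[0,0,0]},{"hand":0.2,"dp":[-585,-62,0],"turn":[0,0,0]},{"hand":0.2,"dp":[-585,-62,0],"turn":[0,0,0]},{"hand":0.2,"dp":[-585,-62,0],"turn":[0,0,0]},{"hand":0.2,"dp":[-585,-62,0],"turn":[0,0,0]},{"hand":0.2,"dp":[-585,-62,0],"turn":[0,0,0]},{"hand":0.2,"dp":[-585,-62,0],"turn":[0,0,0]},{"hand":0.2,"dp":[-585,-62,0],"turn":[0,0,0]},{"hand":0.2,"dp":[-585,-62,0],"turn":[0,0,0]},{"hand":0.2,"dp":[-585,-62,0],"turn":[0,0,0]},{"hand":0.2,"dp":[-585,-62,0],"turn":[0,0,0]},{"hand":0.2,"dp":[-585,-62,0],"turn":[0,0,0]}]'
python3 - <<'E'
from h import *
for b in bottles(imaging.camera("scene")): print(b)
E
```

```text
time_s: 42.6
tcp_pos: [0.4664, -0.2985, 0.234]
eef_rot: [[0.001, 1.0, -0.0], [1.0, -0.001, 0.001], [0.001, -0.0, -1.0]]
force: [-0.0, -0.3, -0.0]
grip_width: 0.0684
grip_force: 0.0
(array([ 0.3599, -0.309 ]), 176, array([73., 35., 25.]), np.float64(0.0702))
(array([ 0.4707, -0.3003]), 89, array([66., 35., 32.]), np.float64(0.0721))
(array([ 0.5152, -0.4892]), 109, array([ 78.,  43., 191.]), np.float64(0.0692))
```

```bash
python3 -m crank '[{"hand":0.2,"dp":[-1,0,60],"turn":[0,0,0]},{"hand":0.2,"dp":[-1,0,120],"turn":[0,0,0]},{"hand":0.2,"dp":[-1,0,160],"turn":[0,0,0]},{"hand":0.2,"dp":[-1,0,190],"turn":[0,0,0]},{"hand":0.2,"dp":[-1,0,205],"turn":[0,0,0]},{"hand":0.2,"dp":[-1,0,214],"turn":[0,0,0]},{"hand":0.2,"dp":[-1,0,214],"turn":[0,0,0]},{"hand":0.2,"dp":[-1,0,214],"turn":[0,0,0]},{"hand":1,"dp":[-1,0,214],"turn":[0,0,0]},{"hand":1,"dp":[-1,0,214],"turn":[0,0,0]},{"hand":1,"dp":[-1,0,214],"turn":[0,0,0]},{"hand":1,"dp":[-1,0,214],"turn":[0,0,0]},{"hand":1,"dp":[-1,0,214],"turn":[0,0,0]},{"hand":1,"dp":[-1,0,214],"turn":[0,0,0]},{"hand":1,"dp":[-1,0,214],"turn":[0,0,0]}]' 60
```

```text
time_s: 43.9
tcp_pos: [0.4679, -0.3028, 0.0239]
eef_rot: [[0.003, 1.0, 0.004], [1.0, -0.003, -0.004], [-0.004, 0.004, -1.0]]
force: [-0.9, 1.5, 8.2]
grip_width: 0.0463
grip_force: 61.0
```

Pad: dY = -.004+.3005 ≈ 297, dX = 114.

```bash
python3 -m crank '[{"hand":1,"dp":[0,0,-30],"turn":[0,0,0]},{"hand":1,"dp":[0,0,-70],"turn":[0,0,0]},{"hand":1,"dp":[0,0,-110],"turn":[0,0,0]},{"hand":1,"dp":[0,0,-150],"turn":[0,0,0]},{"hand":1,"dp":[297,114,-150],"turn":[0,0,0]},{"hand":1,"dp":[297,114,-150],"turn":[0,0,0]},{"hand":1,"dp":[297,114,-150],"turn":[0,0,0]},{"hand":1,"dp":[297,114,-150],"turn":[0,0,0]},{"hand":1,"dp":[297,114,-150],"turn":[0,0,0]},{"hand":1,"dp":[297,114,-150],"turn":[0,0,0]},{"hand":1,"dp":[297,114,-150],"turn":[0,0,0]},{"hand":1,"dp":[297,114,-150],"turn":[0,0,0]},{"hand":1,"dp":[297,114,-150],"turn":[0,0,0]},{"hand":1,"dp":[297,114,-150],"turn":[0,0,0]},{"hand":1,"dp":[297,114,-150],"turn":[0,0,0]},{"hand":1,"dp":[297,114,-150],"turn":[0,0,0]},{"hand":1,"dp":[297,114,-150],"turn":[0,0,0]},{"hand":1,"dp":[297,114,-150],"turn":[0,0,0]}]'
python3 -m crank '[{"hand":1,"dp":[0,0,25],"turn":[0,0,0]},{"hand":1,"dp":[0,0,36],"turn":[0,0,0]},{"hand":1,"dp":[0,0,42],"turn":[0,0,0]},{"hand":1,"dp":[0,0,46],"turn":[0,0,0]},{"hand":1,"dp":[0,0,48],"turn":[0,0,0]},{"hand":1,"dp":[0,0,49],"turn":[0,0,0]},{"hand":1,"dp":[0,0,49],"turn":[0,0,0]},{"hand":1,"dp":[0,0,49],"turn":[0,0,0]}]'
```

```text
time_s: 45.4
tcp_pos: [0.581, -0.0055, 0.1706]
eef_rot: [[0.005, 1.0, 0.0], [1.0, -0.005, -0.0], [-0.0, 0.0, -1.0]]
force: [-0.2, -0.9, -0.8]
grip_width: 0.0465
grip_force: 62.0
time_s: 46.07
tcp_pos: [0.581, -0.0047, 0.1227]
eef_rot: [[0.003, 1.0, 0.0], [1.0, -0.003, -0.0], [-0.0, 0.0, -1.0]]
force: [-4.0, -0.5, 7.3]
grip_width: 0.0463
grip_force: 62.5
```

```bash
python3 -m crank '[{"hand":1,"dp":[0,0,2],"turn":[0,0,0]},{"hand":1,"dp":[0,0,4],"turn":[0,0,0]},{"hand":1,"dp":[0,0,4],"turn":[0,0,0]}]'
python3 -m crank '[{"hand":1,"dp":[0,0,0],"turn":[0,0,0]},{"hand":1,"dp":[0,0,0],"turn":[0,0,0]},{"hand":1,"dp":[0,0,0],"turn":[0,0,0]},{"hand":1,"dp":[0,0,0],"turn":[0,0,0]},{"hand":1,"dp":[0,0,0],"turn":[0,0,0]},{"hand":1,"dp":[0,0,0],"turn":[0,0,0]},{"hand":1,"dp":[0,0,0],"turn":[0,0,0]},{"hand":1,"dp":[0,0,0],"turn":[0,0,0]},{"hand":1,"dp":[0,0,0],"turn":[0,0,0]},{"hand":1,"dp":[0,0,0],"turn":[0,0,0]},{"hand":1,"dp":[0,0,0],"turn":[0,0,0]},{"hand":1,"dp":[0,0,0],"turn":[0,0,0]},{"hand":1,"dp":[0,0,0],"turn":[0,0,0]},{"hand":1,"dp":[0,0,0],"turn":[0,0,0]},{"hand":1,"dp":[0,0,0],"turn":[0,0,0]},{"hand":1,"dp":[0,0,0],"turn":[0,0,0]},{"hand":1,"dp":[0,0,0],"turn":[0,0,0]},{"hand":1,"dp":[0,0,0],"turn":[0,0,0]},{"hand":1,"dp":[0,0,0],"turn":[0,0,0]},{"hand":1,"dp":[0,0,0],"turn":[0,0,0]}]'
python3 -m crank '[{"hand":1,"dp":[0,0,0],"turn":[0,0,0]},{"hand":1,"dp":[0,0,0],"turn":[0,0,0]},{"hand":1,"dp":[0,0,0],"turn":[0,0,0]},{"hand":1,"dp":[0,0,0],"turn":[0,0,0]},{"hand":1,"dp":[0,0,0],"turn":[0,0,0]},{"hand":1,"dp":[0,0,0],"turn":[0,0,0]},{"hand":1,"dp":[0,0,0],"turn":[0,0,0]},{"hand":1,"dp":[0,0,0],"turn":[0,0,0]},{"hand":1,"dp":[0,0,0],"turn":[0,0,0]},{"hand":1,"dp":[0,0,0],"turn":[0,0,0]},{"hand":1,"dp":[0,0,0],"turn":[0,0,0]},{"hand":1,"dp":[0,0,0],"turn":[0,0,0]},{"hand":1,"dp":[0,0,0],"turn":[0,0,0]},{"hand":1,"dp":[0,0,0],"turn":[0,0,0]},{"hand":1,"dp":[0,0,0],"turn":[0,0,0]},{"hand":1,"dp":[0,0,0],"turn":[0,0,0]},{"hand":1,"dp":[0,0,0],"turn":[0,0,0]},{"hand":1,"dp":[0,0,0],"turn":[0,0,0]},{"hand":1,"dp":[0,0,0],"turn":[0,0,0]},{"hand":1,"dp":[0,0,0],"turn":[0,0,0]}]'
python3 -m crank '[{"hand":1,"dp":[0,0,0],"turn":[0,0,0]},{"hand":1,"dp":[0,0,0],"turn":[0,0,0]},{"hand":1,"dp":[0,0,0],"turn":[0,0,0]},{"hand":1,"dp":[0,0,-20],"turn":[0,0,0]},{"hand":1,"dp":[0,0,-60],"turn":[0,0,0]},{"hand":1,"dp":[231,-52,-60],"turn":[0,0,0]},{"hand":1,"dp":[231,-52,-60],"turn":[0,0,0]},{"hand":1,"dp":[231,-52,-60],"turn":[0,0,0]},{"hand":1,"dp":[231,-52,-60],"turn":[0,0,0]},{"hand":1,"dp":[231,-52,-60],"turn":[0,0,0]},{"hand":1,"dp":[231,-52,-60],"turn":[0,0,0]},{"hand":1,"dp":[231,-52,-60],"turn":[0,0,0]},{"hand":1,"dp":[231,-52,-60],"turn":[0,0,0]},{"hand":1,"dp":[231,-52,-60],"turn":[0,0,0]},{"hand":1,"dp":[231,-52,-60],"turn":[0,0,0]},{"hand":1,"dp":[231,-52,-60],"turn":[0,0,0]},{"hand":1,"dp":[231,-52,-60],"turn":[0,0,0]}]'
python3 - <<'E'
from h import *
c=imaging.camera("scene")
for b in bottles(c,box=(.3,.65,.15,.5)): print(b)
E
```

```text
time_s: 46.32
tcp_pos: [0.5814, -0.0047, 0.1217]
eef_rot: [[0.003, 1.0, 0.002], [1.0, -0.003, -0.001], [-0.001, 0.002, -1.0]]
force: [-12.4, 1.2, 27.3]
grip_width: 0.0465
grip_force: 65.0
time_s: 47.98
tcp_pos: [0.5814, -0.0047, 0.1217]
eef_rot: [[0.003, 1.0, 0.002], [1.0, -0.003, -0.001], [-0.001, 0.002, -1.0]]
force: [-12.9, 1.5, 27.4]
grip_width: 0.0464
grip_force: 65.0
time_s: 49.65
tcp_pos: [0.5814, -0.0047, 0.1217]
eef_rot: [[0.003, 1.0, 0.002], [1.0, -0.003, -0.001], [-0.001, 0.002, -1.0]]
force: [-13.7, 1.2, 27.6]
grip_width: 0.0464
grip_force: 65.0
time_s: 51.07
tcp_pos: [0.5301, 0.2258, 0.1774]
eef_rot: [[0.005, 1.0, 0.0], [1.0, -0.005, 0.0], [0.0, 0.0, -1.0]]
force: [-0.7, -0.3, -1.4]
grip_width: 0.0463
grip_force: 62.2
(array([0.5395, 0.3405]), 90, array([ 85. , 196.5, 231. ]), np.float64(0.0714))
(array([0.5392, 0.2801]), 93, array([ 68.,  44., 186.]), np.float64(0.0713))
(array([0.5644, 0.3814]), 97, array([255., 255., 254.]), np.float64(0.0714))
```

```bash
python3 -m crank '[{"hand":1,"dp":[0,0,40],"turn":[0,0,0]},{"hand":1,"dp":[0,0,80],"turn":[0,0,0]},{"hand":1,"dp":[0,0,115],"turn":[0,0,0]},{"hand":1,"dp":[0,0,135],"turn":[0,0,0]},{"hand":1,"dp":[0,0,145],"turn":[0,0,0]},{"hand":1,"dp":[0,0,150],"turn":[0,0,0]},{"hand":1,"dp":[0,0,153],"turn":[0,0,0]},{"hand":1,"dp":[0,0,155],"turn":[0,0,0]},{"hand":1,"dp":[0,0,155],"turn":[0,0,0]},{"hand":1,"dp":[0,0,155],"turn":[0,0,0]}]'
python3 -m crank '[{"hand":0.25,"dp":[0,0,0],"turn":[0,0,0]},{"hand":0.25,"dp":[0,0,0],"turn":[0,0,0]},{"hand":0.25,"dp":[0,0,0],"turn":[0,0,0]},{"hand":0.25,"dp":[0,0,0],"turn":[0,0,0]},{"hand":0.25,"dp":[0,0,0],"turn":[0,0,0]},{"hand":0.2,"dp":[0,0,-20],"turn":[0,0,0]},{"hand":0.2,"dp":[0,0,-60],"turn":[0,0,0]},{"hand":0.2,"dp":[0,0,-100],"turn":[0,0,0]},{"hand":0.2,"dp":[0,0,-140],"turn":[0,0,0]},{"hand":0.2,"dp":[0,0,-180],"turn":[0,0,0]},{"hand":0.2,"dp":[0,0,-212],"turn":[0,0,0]},{"hand":0.2,"dp":[0,0,-212],"turn":[0,0,0]},{"hand":0.2,"dp":[0,0,-212],"turn":[0,0,0]}]'
```

```text
time_s: 51.95
tcp_pos: [0.531, 0.2269, 0.024]
eef_rot: [[0.003, 1.0, 0.003], [1.0, -0.003, 0.001], [0.001, 0.003, -1.0]]
force: [0.5, 0.6, 0.7]
grip_width: 0.046
grip_force: 62.3
time_s: 53.03
tcp_pos: [0.5309, 0.2269, 0.2368]
eef_rot: [[0.003, 1.0, 0.004], [1.0, -0.003, 0.001], [0.001, 0.004, -1.0]]
force: [0.9, 0.3, -0.5]
grip_width: 0.0683
grip_force: 0.0
```

```bash
python3 -m crank '[{"hand":1,"dp":[-302,-54,0],"turn":[0,0,0]},{"hand":1,"dp":[-302,-54,0],"turn":[0,0,0]},{"hand":1,"dp":[-302,-54,0],"turn":[0,0,0]},{"hand":1,"dp":[-302,-54,0],"turn":[0,0,0]},{"hand":1,"dp":[-302,-54,0],"turn":[0,0,0]},{"hand":1,"dp":[-302,-54,0],"turn":[0,0,0]},{"hand":1,"dp":[-302,-54,0],"turn":[0,0,0]},{"hand":1,"dp":[-302,-54,0],"turn":[0,0,0]},{"hand":1,"dp":[-302,-54,0],"turn":[0,0,0]},{"hand":1,"dp":[-302,-54,0],"turn":[0,0,0]},{"hand":1,"dp":[-302,-54,0],"turn":[0,0,0]},{"hand":1,"dp":[-302,-54,0],"turn":[0,0,0]},{"hand":1,"dp":[-302,-54,142],"turn":[0,0,0]},{"hand":1,"dp":[-302,-54,142],"turn":[0,0,0]},{"hand":1,"dp":[-302,-54,142],"turn":[0,0,0]},{"hand":1,"dp":[-302,-54,142],"turn":[0,0,0]},{"hand":1,"dp":[-302,-54,142],"turn":[0,0,0]},{"hand":1,"dp":[-302,-54,142],"turn":[0,0,0]},{"hand":1,"dp":[-302,-54,142],"turn":[0,0,0]}]'
```

```text
time_s: 54.62
tcp_pos: [0.4759, -0.0749, 0.0942]
eef_rot: [[0.002, 1.0, 0.002], [1.0, -0.002, -0.001], [-0.001, 0.002, -1.0]]
force: [0.7, -0.7, 0.4]
grip_width: -0.0001
grip_force: 0.0
```

```bash
python3 -m crank '[{"hand":1,"dp":[15,0,0],"turn":[0,0,0]},{"hand":1,"dp":[30,0,0],"turn":[0,0,0]},{"hand":1,"dp":[40,0,0],"turn":[0,0,0]},{"hand":1,"dp":[48,0,0],"turn":[0,0,0]},{"hand":1,"dp":[56,0,0],"turn":[0,0,0]},{"hand":1,"dp":[64,0,0],"turn":[0,0,0]},{"hand":1,"dp":[70,0,0],"turn":[0,0,0]},{"hand":1,"dp":[75,0,0],"turn":[0,0,0]},{"hand":1,"dp":[75,0,0],"turn":[0,0,0]},{"hand":1,"dp":[75,0,0],"turn":[0,0,0]}]'
python3 -m crank '[{"hand":1,"dp":[-40,0,0],"turn":[0,0,0]},{"hand":1,"dp":[-75,0,0],"turn":[0,0,0]},{"hand":1,"dp":[-75,0,0],"turn":[0,0,0]},{"hand":1,"dp":[-75,0,-140],"turn":[0,0,0]},{"hand":1,"dp":[-75,0,-140],"turn":[0,0,0]},{"hand":1,"dp":[-75,0,-140],"turn":[0,0,0]},{"hand":1,"dp":[-75,0,-140],"turn":[0,0,0]},{"hand":1,"dp":[-75,0,-140],"turn":[0,0,0]},{"hand":1,"dp":[-75,0,-140],"turn":[0,0,0]},{"hand":1,"dp":[-75,0,-140],"turn":[0,0,0]}]'
python3 - <<'E'
from h import *
c=imaging.camera("scene");cv2.imwrite("pics/s5.png",c["frame"])
f=c["frame"].astype(int); P=cloud(c)
red=(f[...,2]>140)&(f[...,1]<90)&(f[...,0]<100)&blob(P,.07,.13,(.4,.55,-.06,.07))
print(red.sum(),np.median(P[red],0) if red.any() else 0)
for b in bottles(c,box=(.3,.65,.15,.5)): print(b)
E
```

```text
time_s: 55.45
tcp_pos: [0.4749, 0.0, 0.0921]
eef_rot: [[0.003, 1.0, -0.0], [1.0, -0.003, 0.0], [0.0, -0.0, -1.0]]
force: [0.1, -0.3, 0.6]
grip_width: 0.0003
grip_force: 0.0
time_s: 56.28
tcp_pos: [0.4744, -0.0751, 0.2312]
eef_rot: [[0.003, 1.0, -0.001], [1.0, -0.003, 0.001], [0.001, -0.001, -1.0]]
force: [-0.4, 0.3, -0.2]
grip_width: 0.0001
grip_force: 0.0
33 [0.48166484 0.02114019 0.10205749]
(array([0.5395, 0.3405]), 90, array([118., 253., 254.]), np.float64(0.0716))
(array([0.5387, 0.2809]), 91, array([ 80.,  57., 253.]), np.float64(0.0717))
(array([0.5389, 0.2244]), 91, array([65., 35., 28.]), np.float64(0.0715))
(array([0.564 , 0.3819]), 93, array([255., 255., 254.]), np.float64(0.0713))
```

View pics/s5.png

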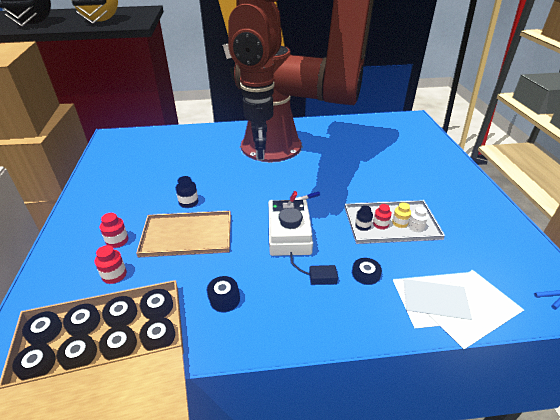

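The picture shows the carton empty and all four bottles upright in the tray at (365–420,215). The toggle is back at the off mark, (293,196), and the pucks and marker have not moved.

```bash
python3 -c "
from cell import r
print(r.close_job())"
```

```text
the job is handed in; nothing more can be done
None
```

The job is handed in: white, yellow, red and the one dark bottle (no fifth bottle was there) were each pressed fully down for over three seconds in order and now stand upright in the tray, the mixer is off, and the pucks and marker were not touched; white was knocked a few centimetres aside after placing, but it stayed standing in the tray.

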